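Park the running wheel with its magnet under the sensor

ROBOT

A 7-joint arm with a two-finger parallel gripper is mounted at the origin on the work surface. World frame = base frame: x ahead of the robot, y to its left, z up, the work surface at z = 0. Lengths are in mm, angles in rad, forces in N, time in s.
With the tool pointing down it reaches from about 425 to 875 mm from the base axis. Payload 8.4 kg.
Tool frame: the origin (TCP) lies between the finger pads; the fingertips stand 25 mm ahead of it and the grasp point (between the pads) lies 6 mm ahead of it; z points along the fingers, x is the direction in which the jaws open and shut, and the axes are right-handed (so a half turn about z gives the same grasp; the last joint's range is limited). The gripper opens to 87 mm and grips with 3 to 60 N. Pads are 19 mm wide; open, the fingers measure 117 mm over their backs; the gripper's body (75 mm by 190 mm) begins 51 mm behind the grasp point.
Start: joints at [-1.419, 0.333, 0.04, 1.465, -0.013, 1.343, -0.059], TCP at [161.319, 629.635, 247.546] pointing down, gripper open.
Joint ranges: [-2.58, 2.58], [-0.38, 2.09], [-1.3, 1.39], [0.25, 2.4], [-1.5, 4.64], [0.08, 2.09], [-2.65, 2.65]. Speed limits (rad/s): [2.22, 2.22, 2.79, 2.79, 3.14, 3.14, 3.14].

INTERFACE

Orientations are given as a unit quaternion [w, x, y, z].
In Python, from station import sensors, read_camera, job gives the robot as it stands.
- The arm moves only by the tool apply_moves, never from a script. Its argument "plan" is a list of rows, each an object of numbers: "gripper": the closure in counts, from 0 (fully open) to 255 (shut); "dx", "dy", "dz": the shift along the tool's x, y, z as a fraction of full scale; "ax", "ay", "az": the turn, a rotation vector about the tool's x, y, z as a fraction of full scale. A call has 1 to 12 rows; each row is the pose to reach, as a shift and turn from the pose commanded when the call began, along the tool's axes at that moment, turning the shorter way round; what a row does not reach only later rows make up. Full scale, the value 1, is 0.5 m for a shift and 360 degrees for a turn. A row lasts 1/12 s, in which the tool goes at most 41.7 mm and 7.16 degrees, less where a joint would pass 70% of its speed; a pose out of reach is approached as far as the arm can. A call with a number of a shift or a turn outside -1 to 1 is refused whole. A call with a gripper value outside its range is refused whole. The fingers move at their own pace and stop on an object; the grip force is fixed at half the most. Time passes only in rows, so rows that repeat a pose let the fingers close. It gives the time, the measured TCP pose, the force and the opening at its end, in the units of the state.
- sensors.get_state(): the state, without advancing time (a new reading comes with each control period).
- read_camera(name): name is "side" or "top" or "wrist"; returns a dict with "pixels" (480x640x3 uint8, red, green, blue), "depth" (480x640 float32, mm along the optical axis (not along the pixel's ray), 0 where there is no reading), "vertical_fov" (degrees; the focal length in pixels is half the picture's height over the tangent of half this angle, whatever the lens; pixels are square), "cx", "cy" (the principal point, pixels), "distortion" ([k1, k2, p1, p2, k3] as OpenCV has them; the pictures are not rectified), "rvec" (rotation vector, rad) and "tvec" (3), from world to camera coordinates, as OpenCV has them. Camera axes: x right, y down, z forward; pixel columns grow to the right and rows downward; lengths in mm; the calibration is good to about 2 mm. A picture is of the moment at which its call begins.
- job.hand_in(): hands the job in, once; it reports no verdict.
The state is a dict: "time_s": time; "joints": joint angles; "qvel": joint speeds; "joint_efforts": joint torques, N m; "position": TCP position; "ee_rot": TCP orientation; "wrist_force": force on the tool from outside, world axes, zero at the start; "moment": the same for the moment, N m; "grip_width": opening from 0.0 (shut) to 1.0 (fully open).
Only numpy, scipy, OpenCV 4.12 (cv2) and the standard library are available. Lean on these libraries where they do the work, as an engineer would, in place of code of your own. Each camera call takes 0.05 s, during which the arm holds its last target.

TASK

Set the rodent running wheel to its start mark before the next recording: with a fingertip push its spokes, on the side facing the robot, one after another and either way round, until the red magnet stem on the rim points straight up under the sensor. Ease the wheel round, do not spin it; the rungs and rims have just been disinfected, so touch neither them nor the magnet. Do not lift or shove the stand or disturb the other things on the bench, and finish clear of everything.

Things in the scene. Friction and masses are not known exactly. Their poses are not given: they have to be found in the camera images.
- wheel (a joint): turning angle of the wheel on its level axle, rad. 0 = magnet stem straight up; grows clockwise as seen from the robot's side (looking along the stand's +x); unlimited, 2 pi counts as 0 again. Starts at 2.3 to 4.0 (stem in the lower part). Balanced; bearing drag of 0.04 N m keeps it where it is left, so under 1 N at a spoke turns it and it hardly coasts.
- spokes: the six round steel spokes, 7 mm thick, on the wheel's robot side: all that may be pushed. Origin on the axle in the spoked-side rim's plane; x along the axle away from the robot, z radially to the magnet stem. Spokes at 30, 90, 150, 210, 270, 330 deg from z, each from the hub (radius 14 mm, x = -20 mm) out to the rim (radius 120 mm, x = -6 mm). Hollow behind.
- track: running track: two steel rims, centre-line radius 120 mm, 7 mm thick, at x = 0 (spoked side) and x = 90 mm (open animal side), joined by 36 crosswise rungs; carries the magnet. Same origin and axes as spokes. Must not be touched.
- magnet (a point): outer end of the red magnet stem (12 mm thick, standing 15 mm out of the spoked-side rim on a red clip 24 mm long), 138 mm from the axle.
- stand: stand that carries the wheel, about 3.5 kg, free-standing. Origin under the middle of its white base plate (220 x 280 x 10 mm); x away from the robot along the axle, y left, z up. Axle at z = 160 mm, spoked-side rim plane at x = -30 mm. Its dark upright rods stand in front of the spokes (see bearing).
- bottle: drinking bottle, clear with a blue cap and steel spout, 52 mm wide, 92 mm high, origin under its middle; stands beside the stand, left or right. Bystander.
- jar: white specimen jar with a green lid, 56 mm wide, 66 mm high, origin under its middle; stands beside the stand, left or right. Bystander.
- pot: small steel feed pot, 64 mm wide, 42 mm high, origin under its middle; on the robot's side of the stand. Bystander.
- syringe: empty capped syringe lying flat, 155 mm long, 18 mm thick (30 mm across its finger flange), origin under its middle; on the robot's side of the stand. Bystander.
- bearing (a point): centre of the bearing housing in front of the hub (34 mm wide, 28 mm deep), in the stand at x = -85, z = 160 mm. From it, in that plane, run 12 mm dark rods: a mast straight up to z = 318 mm and two legs sloping down and out at 45 deg to y = +-132 mm near the base. A finger goes in between mast and leg, left or right.
- sensor (a point): middle of the underside of the black sensor (30 x 22 x 14 mm) held over the spoked-side rim by an arm from the mast top; the magnet stem stops 8 mm below it when straight up. Fixed to the stand.

How it is judged:
By the outcome, as a careful person would: the job done as asked, in the order asked, and still so for the second after the job is handed in, with the robot touching nothing.
It also fails if it takes over 72 s, if anything falls off the work surface, if the arm or the gripper's body presses on something with over 40 N, if the wrist force passes 120 N, or if a joint passes its speed limit or range.

## Working session

There is one attempt and no reset: what is moved stays moved. The work goes in short steps, Python scripts to look and compute and a tool call to move; the robot and the scene stay as the last step left them, time stands still between calls to the robot, and variables do not carry over. Pictures are saved under pics/ and viewed, and the job is handed in when it is done.

Besides the shell and the picture viewer there is one more tool, called after ">>>" as name([rows], argument=value, ...), one row to a line, values as JSON. apply_moves: Moves the arm, as the interface text tells. Shift numbers are shares of 0.5 m and turn numbers shares of 360 degrees, none past 1 either way. Its arguments: {"type":"object","properties":{"plan":{"type":"array"}},"required":["plan"]}

```bash
ls; mkdir -p pics
cat > h.py <<'E'
import numpy as np, cv2
from station import sensors, read_camera, job
def cam(n,save=None):
    c=read_camera(n)
    if save: cv2.imwrite('pics/'+save,c['pixels'][:,:,::-1])
    c['f']=240/np.tan(np.radians(c['vertical_fov'])/2)
    c['K']=np.array([[c['f'],0,c['cx']],[0,c['f'],c['cy']],[0,0,1.]])
    c['R']=cv2.Rodrigues(np.array(c['rvec'],float))[0]; c['t']=np.array(c['tvec'],float).reshape(3)
    c['D']=np.array(c['distortion'],float)
    return c
def px2w(c,u,v,d=None):
    if d is None: d=c['depth'][int(round(v)),int(round(u))]
    p=cv2.undistortPoints(np.array([[[u,v]]],float),c['K'],c['D'])[0,0]
    return c['R'].T@(np.array([p[0]*d,p[1]*d,d])-c['t'])
def proj(c,P):
    return cv2.projectPoints(np.array(P,float).reshape(-1,3),np.array(c['rvec'],float),c['t'],c['K'],c['D'])[0][:,0]
def cloud(c):
    v,u=np.mgrid[0:480,0:640]; p=cv2.undistortPoints(np.stack([u,v],-1).reshape(-1,1,2).astype(float),c['K'],c['D'])[:,0]
    d=c['depth'].reshape(-1,1); X=np.hstack([p*d,d]); return ((X-c['t'])@c['R']).reshape(480,640,3)
E
python3 - <<'E'
from h import *
import pickle
for n in ['side','top','wrist']:
    c=cam(n,n+'0.png'); print(n,c['vertical_fov'],c['D'],'pos',-c['R'].T@c['t'], c['R'][2])
    pickle.dump(c,open(n+'0.pkl','wb'))
print(sensors.get_state())
E
```

```text
pics
side 54.751759251578356 [-0.06702701  0.          0.          0.          0.        ] pos [545.66426302 746.274399   661.53773825] [ 0.04834345 -0.82992462 -0.55577697]
top 42.759547663429004 [-0.06217056  0.          0.          0.          0.        ] pos [ 468.89953027   61.19391157 1332.82514082] [ 0.12892446 -0.01911192 -0.99147023]
wrist 62.43000195408435 [-0.02621034  0.          0.          0.          0.        ] pos [ 84.2643403  649.36936791 384.25066207] [ 0.2810446  -0.07283748 -0.95692666]
{'time_s': 0.15, 'joints': array([-1.41918856,  0.33374819,  0.03988735,  1.46603325, -0.01338278,
        1.34328952, -0.05848631]), 'qvel': array([ 0.00131605, -0.00093718, -0.00031923, -0.00242191, -0.00141556,
        0.00136973, -0.00089381]), 'joint_efforts': array([ 3.53232979e-03, -6.56849241e+01,  1.33762825e+00, -4.04104578e+01,
       -5.95313287e-02,  4.19014692e-02,  8.79845334e-05]), 'position': array([161.2743593 , 629.34884984, 246.88109957]), 'ee_rot': array([ 4.09974301e-04,  7.89998456e-01,  6.13108532e-01, -4.46672722e-04]), 'wrist_force': array([-0.1112447 ,  0.27921487, -0.19414467]), 'moment': array([-0.00924949,  0.02235743, -0.00072194]), 'grip_width': 0.9989434708825341}
```

View pics/side0.png

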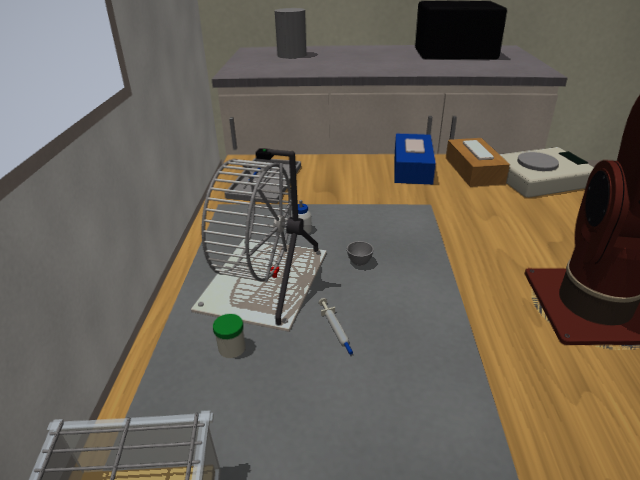

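View pics/top0.png

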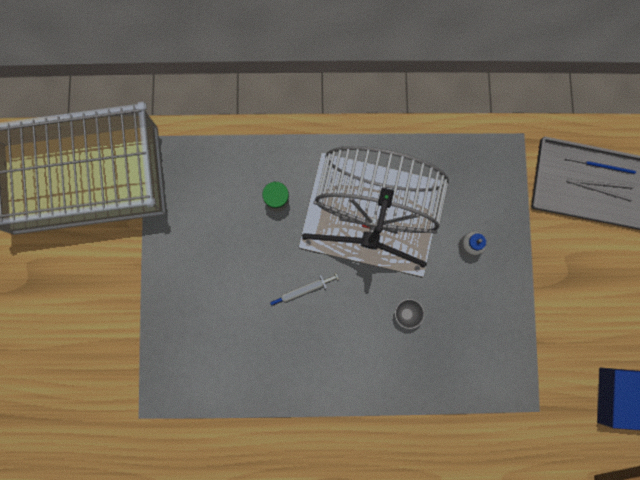

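View pics/wrist0.png

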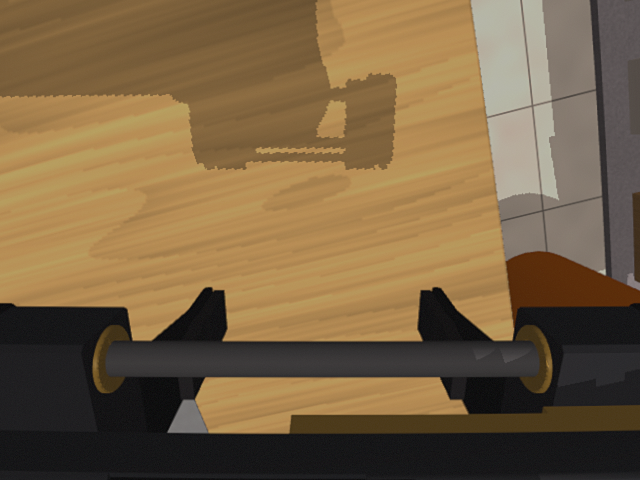

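Run:
```python
import cv2
a=cv2.imread('pics/top0.png')[130:330,250:500]; cv2.imwrite('pics/top0c.png',cv2.resize(a,None,fx=3.2,fy=3,interpolation=cv2.INTER_CUBIC))
a=cv2.imread('pics/side0.png')[140:360,180:380]; cv2.imwrite('pics/side0c.png',cv2.resize(a,None,fx=2.7,fy=2.7,interpolation=cv2.INTER_CUBIC))
from h import *; import pickle
c=pickle.load(open('top0.pkl','rb'))
for n,p in dict(fl=(301,248),fr=(426,273),bl=(322,153)).items():
    print(n,c['depth'][p[1]+0,p[0]])
    # intersect z=10
    A=px2w(c,*p,d=1000);o=-c['R'].T@c['t']; s=(10-o[2])/(A-o)[2]; print(o+s*(A-o))
```

```text
fl 1337.7258
[640.33426305  80.54874526  10.        ]
fr 1336.7314
[ 582.6185949  -190.68198492   10.        ]
bl 1366.4592
[852.90753761  32.10735741  10.        ]
```

View pics/top0c.png

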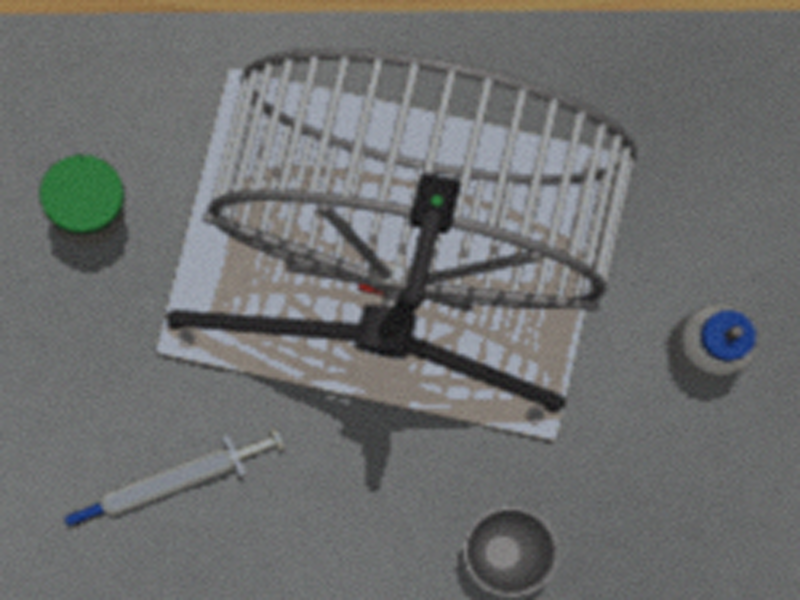

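View pics/side0c.png

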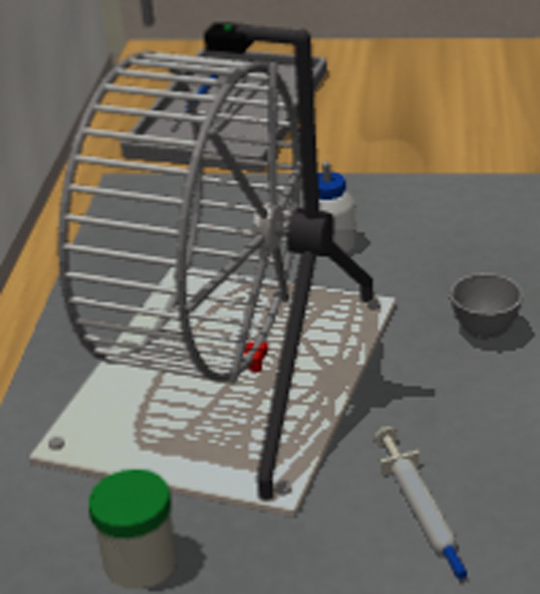

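```bash
cat > fit.py <<'E'
from h import *; import pickle
from scipy.optimize import least_squares
T=pickle.load(open('top0.pkl','rb'));S=pickle.load(open('side0.pkl','rb'))
def sw(p,L):
    x,y,a=p; c,s=np.cos(a),np.sin(a); L=np.array(L,float).reshape(-1,3)
    return np.stack([x+c*L[:,0]-s*L[:,1],y+s*L[:,0]+c*L[:,1],L[:,2]],-1)
LT=[(-110,140,10),(-110,-140,10),(110,140,10),(-30,0,320)]
PT=[(299.4,247.3),(423.8,276),(321.9,153.3),(386.3,196.7)]
LS=[(-110,140,10),(-110,-140,10),(110,140,10),(-85,0,160)]
PS=[(289.3,329.6),(326.3,250),(191,310.4),(295.6,226)]
def r(p): return np.r_[(proj(T,sw(p,LT))-PT).ravel(),(proj(S,sw(p,LS))-PS).ravel()]
o=least_squares(r,[730,-70,-.2],loss='soft_l1',x_scale=[1,1,.01])
p=o.x
if __name__=='__main__':
    print(p,np.round(r(p).reshape(-1,2),1))
    def mag(th,rad=138): # clockwise seen from robot looking +x: left is +y; cw: top goes right (-y)
        return sw(p,[(-30,-rad*np.sin(th),160+rad*np.cos(th))])
    for th in np.arange(2.3,4.01,.1): print(round(th,2),np.round(proj(S,mag(th))[0],1),np.round(proj(T,mag(th))[0],1))
    for n,c,u,v,z in [('syr1',T,250+275/3.2,130+440/3,10),('syr2',T,250+70/3.2,130+520/3,8),('pot',T,250+510/3.2,130+550/3,42),('jar',T,275.6,194.6,66),('bot',T,477,241,92)]:
        A=px2w(c,u,v,1000);q=-c['R'].T@c['t']; print(n,q+(z-q[2])/(A-q)[2]*(A-q))
E
python3 fit.py
```

```text
[ 7.14935063e+02 -7.57833930e+01 -2.37337406e-01] [[-1.   0.5]
 [ 0.2  0.5]
 [-1.  -1.1]
 [-0.   0.1]
 [ 0.1 -1.3]
 [-0.2 -0.2]
 [-0.6 -1.4]
 [ 0.2 -0. ]]
2.3 [289.1 233.6] [419.5 233.1]
2.4 [288.  239.2] [414.2 232.8]
2.5 [286.7 244.8] [408.6 232.3]
2.6 [285.3 250.2] [402.8 231.7]
2.7 [283.8 255.4] [396.9 230.9]
2.8 [282.1 260.3] [390.8 230. ]
2.9 [280.3 265. ] [384.6 228.9]
3.0 [278.3 269.4] [378.4 227.7]
3.1 [276.3 273.5] [372.1 226.4]
3.2 [274.2 277.1] [365.9 225. ]
3.3 [272.  280.3] [359.8 223.4]
3.4 [269.7 283. ] [353.8 221.8]
3.5 [267.4 285.3] [348.  220.1]
3.6 [265.  286.9] [342.4 218.4]
3.7 [262.7 288. ] [337.1 216.6]
3.8 [260.3 288.5] [332.1 214.7]
3.9 [258.  288.2] [327.4 212.9]
4.0 [255.8 287.3] [323.1 211. ]
syr1 [576.97674287   5.51169157  10.        ]
syr2 [521.13403968 144.31629218   8.        ]
pot [ 495.17850189 -146.54460778   42.        ]
jar [747.08212482 132.2807165   66.        ]
bot [ 640.41519671 -283.32141131   92.        ]
```

```bash
cat >> h.py <<'E'
from scipy.spatial.transform import Rotation as Ro
def st():
    s=sensors.get_state(); q=s['ee_rot']; return s,np.array(s['position']),Ro.from_quat([q[1],q[2],q[3],q[0]])
def row(P,R=None):
    s,p,r=st(); d=r.inv().apply(np.array(P)-p)/500
    a=(r.inv()*R).as_rotvec()/(2*np.pi) if R is not None else np.zeros(3)
    print('dxyz',np.round(d,4),'a',np.round(a,4),'t',round(s['time_s'],2))
def log():
    import json
    s,p,r=st()
    open('log.jsonl','a').write(json.dumps([list(s['joints']),list(p),list(r.as_quat())])+'\n')
    print('t',round(s['time_s'],2),'q',np.round(s['joints'],3),'p',np.round(p,1),'F',np.round(s['wrist_force'],1)); print(np.round(r.as_matrix(),2))
E
python3 - <<'E'
from h import *
log()
R=Ro.from_matrix(np.array([[0,1,0],[1,0,0],[0,0,-1]]).T@np.eye(3))
row([320,380,400],Ro.from_euler('z',-40,degrees=True)*st()[2])
c=cam('top'); 
for P in ((60,215),(150,100),(160,205)): print(px2w(c,*P))
E
```

```text
t 0.15 q [-1.419  0.334  0.04   1.466 -0.013  1.343 -0.058] p [161.3 629.3 246.9] F [-0.1  0.3 -0.2]
[[ 0.25  0.97 -0.  ]
 [ 0.97 -0.25 -0.  ]
 [-0.    0.   -1.  ]]
dxyz [-0.4047  0.4313 -0.3057] a [ 1.000e-04 -0.000e+00  1.111e-01] t 0.15
[695.63494351 558.91354231 134.41684027]
[1274.5081349   623.77562432 -750.24615673]
[729.68830469 378.33252415  54.80220722]
```

>>> apply_moves([
  {"gripper":255,"dx":-0.4,"dy":0.43,"dz":-0.3,"ax":0,"ay":0,"az":0.11},
  {"gripper":255,"dx":-0.4,"dy":0.43,"dz":-0.3,"ax":0,"ay":0,"az":0.11},
  {"gripper":255,"dx":-0.4,"dy":0.43,"dz":-0.3,"ax":0,"ay":0,"az":0.11},
  {"gripper":255,"dx":-0.4,"dy":0.43,"dz":-0.3,"ax":0,"ay":0,"az":0.11},
  {"gripper":255,"dx":-0.4,"dy":0.43,"dz":-0.3,"ax":0,"ay":0,"az":0.11},
  {"gripper":255,"dx":-0.4,"dy":0.43,"dz":-0.3,"ax":0,"ay":0,"az":0.11},
  {"gripper":255,"dx":-0.4,"dy":0.43,"dz":-0.3,"ax":0,"ay":0,"az":0.11},
  {"gripper":255,"dx":-0.4,"dy":0.43,"dz":-0.3,"ax":0,"ay":0,"az":0.11},
  {"gripper":255,"dx":-0.4,"dy":0.43,"dz":-0.3,"ax":0,"ay":0,"az":0.11},
])

```text
time_s: 0.95
position: [325.4, 377.1, 402.1]
ee_rot: [-0.001, 0.952, 0.305, 0.003]
wrist_force: [1.1, -0.5, 0.8]
grip_width: 0.4
```

Run:
```python
from h import *
log()
row([440,100,450],Ro.from_euler('z',-35,degrees=True)*st()[2])
```

```text
t 0.95 q [-1.228 -0.032  0.272  1.572  0.01   1.595 -0.336] p [325.4 377.1 402.1] F [ 1.1 -0.5  0.8]
[[ 0.81  0.58  0.  ]
 [ 0.58 -0.81  0.  ]
 [ 0.01 -0.   -1.  ]]
dxyz [-0.1345  0.5842 -0.0974] a [-0.0006  0.0001  0.0972] t 0.95
```

Run:
```python
from h import *
def RT(az,pitch,roll=0): # z dir azimuth az, pitch down deg; x up-ish
    a=np.radians(az);p=np.radians(pitch)
    z=np.array([np.cos(a)*np.cos(p),np.sin(a)*np.cos(p),-np.sin(p)]); x=np.array([np.cos(a)*np.sin(p),np.sin(a)*np.sin(p),np.cos(p)])
    return Ro.from_matrix(np.stack([x,np.cross(z,x),z],1))
row([440,100,450],RT(0,50))
```

```text
dxyz [-0.1345  0.5842 -0.0974] a [-0.0348  0.1066  0.0943] t 0.95
```

>>> apply_moves([
  {"gripper":255,"dx":-0.134,"dy":0.58,"dz":-0.1,"ax":-0.035,"ay":0.107,"az":0.094},
  {"gripper":255,"dx":-0.134,"dy":0.58,"dz":-0.1,"ax":-0.035,"ay":0.107,"az":0.094},
  {"gripper":255,"dx":-0.134,"dy":0.58,"dz":-0.1,"ax":-0.035,"ay":0.107,"az":0.094},
  {"gripper":255,"dx":-0.134,"dy":0.58,"dz":-0.1,"ax":-0.035,"ay":0.107,"az":0.094},
  {"gripper":255,"dx":-0.134,"dy":0.58,"dz":-0.1,"ax":-0.035,"ay":0.107,"az":0.094},
  {"gripper":255,"dx":-0.134,"dy":0.58,"dz":-0.1,"ax":-0.035,"ay":0.107,"az":0.094},
  {"gripper":255,"dx":-0.134,"dy":0.58,"dz":-0.1,"ax":-0.035,"ay":0.107,"az":0.094},
  {"gripper":255,"dx":-0.134,"dy":0.58,"dz":-0.1,"ax":-0.035,"ay":0.107,"az":0.094},
  {"gripper":255,"dx":-0.134,"dy":0.58,"dz":-0.1,"ax":-0.035,"ay":0.107,"az":0.094},
])

```text
time_s: 1.7
position: [417.5, 206.5, 425.1]
ee_rot: [0.003, 0.967, 0.102, 0.235]
wrist_force: [-0.2, 0.6, 1.2]
grip_width: 0.006
```

```bash
python3 - <<'E'
from h import *
log()
E
cat > fk.py <<'E'
import numpy as np, json
from scipy.spatial.transform import Rotation as Ro
from scipy.optimize import least_squares
def fk(q,m,sg=(1,1,1,1,1,1,1)):
    # z-up zero pose: R=Rz Ry Rz Ry Rz Ry Rz, with lengths
    d1,L1,L2,d7,b0,off7,a1,a2,a3=m
    R=Ro.from_euler('z',b0); p=np.array([0,0,d1.real])
    ax='zyzyzyz'
    for i in range(7):
        R=R*Ro.from_euler(ax[i],sg[i]*q[i]+(off7 if i==6 else 0))
        if i==1: p=p+R.apply([0,0,0])
        if i==2: p=p+R.apply([a1,0,L1])
        if i==3: p=p+R.apply([a2,0,0])
        if i==4: p=p+R.apply([0,0,L2])
        if i==5: p=p+R.apply([a3,0,0])
    p=p+R.apply([0,0,d7])
    return p,R
E
cat > fitfk.py <<'E'
from fk import *
import itertools
D=[json.loads(l) for l in open('log.jsonl')]
best=[]
for s in itertools.product([1,-1],repeat=4):
    sg=(s[0],1,s[1],1,s[2],1,s[3])
    def r(m):
        o=[]
        for q,p,R in D:
            P,RR=fk(q,m,sg); o+=list((P-p)/10)+list((RR.inv()*Ro.from_quat(R)).as_rotvec()*20)
        return np.r_[np.array(o),np.array(m)[-3:]*1e-3]
    for b in (0,1.57,3.14,-1.57):
      for f in (0,1.57,3.14,-1.57):
        try: o=least_squares(r,[340,450,450,350,b,f,0,0,0]); best.append((o.cost,sg,o.x))
        except Exception as e: pass
best.sort(key=lambda t:t[0])
for b in best[:4]: print(b[0],b[1],np.round(b[2],3))
E
python3 fitfk.py
```

```text
t 1.7 q [-0.391 -0.379 -0.257  1.876  0.159  1.23  -0.463] p [417.5 206.5 425.1] F [-0.2  0.6  1.2]
[[ 0.87  0.2   0.46]
 [ 0.2  -0.98  0.04]
 [ 0.45  0.05 -0.89]]
0.5945175565799358 (-1, 1, -1, 1, -1, 1, -1) [ 3.17251e+02  5.42604e+02  5.00238e+02  3.69797e+02 -7.40000e-02
  3.07000e+00 -7.98000e-01  1.02842e+02 -9.73500e+00]
0.5945175565806107 (-1, 1, -1, 1, -1, 1, -1) [ 3.17251e+02  5.42604e+02  5.00238e+02  3.69797e+02 -7.40000e-02
  1.22450e+02 -7.98000e-01  1.02842e+02 -9.73500e+00]
0.5945175565808805 (-1, 1, -1, 1, -1, 1, -1) [ 3.17252e+02  5.42604e+02  5.00238e+02  3.69797e+02 -7.40000e-02
  3.07000e+00 -7.98000e-01  1.02842e+02 -9.73500e+00]
0.5945175565856329 (-1, 1, -1, 1, -1, 1, -1) [ 3.17251e+02  5.42604e+02  5.00238e+02  3.69797e+02 -7.40000e-02
  3.07000e+00 -7.98000e-01  1.02842e+02 -9.73500e+00]
```

```bash
cat > fk.py <<'E'
import numpy as np, json
from scipy.spatial.transform import Rotation as Ro
from scipy.optimize import least_squares
SG=np.array([-1,1,-1,1,-1,1,-1])
M0=np.array([317,81,192.5,400,-168.5,400,136.3,380,0,np.pi],float)
def fk(q,m,sg=SG):
    d1,a1,y1,L1,y2,L2,y3,d7,b0,off7=m
    R=Ro.from_euler('z',b0); p=np.array([0,0,d1])
    ax='zyzyzyz'
    for i in range(7):
        R=R*Ro.from_euler(ax[i],sg[i]*q[i]+(off7 if i==6 else 0))
        if i==0: p=p+R.apply([a1,0,0])
        if i==1: p=p+R.apply([0,y1,0])
        if i==2: p=p+R.apply([0,0,L1])
        if i==3: p=p+R.apply([0,y2,0])
        if i==4: p=p+R.apply([0,0,L2])
        if i==5: p=p+R.apply([0,y3,0])
    return p+R.apply([0,0,d7]),R
E
cat > fitfk.py <<'E'
from fk import *
D=[json.loads(l) for l in open('log.jsonl')]
for s in (1,-1):
    m0=M0.copy(); m0[[2,4,6]]*=s
    def r(m,w=.02):
        o=[]
        for q,p,R in D:
            P,RR=fk(q,m); o+=list((P-p))+list((RR.inv()*Ro.from_quat(R)).as_rotvec()*200)
        return np.r_[np.array(o),(m-m0)[:7]*w]
    o=least_squares(r,m0); print(o.cost,np.round(o.x,3)); print(np.round(r(o.x)[:-7].reshape(-1,6),1))
    if s==1 or o.cost<bc: bc=o.cost; np.save('m.npy',o.x)
E
python3 fitfk.py
```

```text
22.088068762015197 [ 2.44492e+02  2.36000e+00 -1.57150e+01  4.79747e+02 -3.58050e+01
  5.01857e+02  4.04700e+00  3.36847e+02  5.00000e-03  3.14600e+00]
[[ 0.   0.1  0.7  0.  -0.   0. ]
 [ 0.1 -0.5 -0.1 -0.   0.   0. ]
 [ 0.2  0.4 -0.6 -0.4 -0.  -0.1]]
21.414694769972 [ 2.54462e+02  3.84000e-01 -2.63520e+01  4.83590e+02 -6.48100e+00
  5.02145e+02 -9.33200e+00  3.51173e+02 -4.00000e-03  3.13800e+00]
[[ 0.1 -0.3 -0.5 -0.   0.  -0. ]
 [-0.2  0.7 -0.3  0.  -0.  -0. ]
 [-0.1 -0.4  0.8  0.4  0.   0.1]]
```

```bash
sed -i 's/^M0=.*/M0=np.array([300,0,0,480,0,500,0,350,0,np.pi],float)/' fk.py; sed -i "s/w=.02/w=np.array([.001,1,1,.001,1,.001,1])/" fitfk.py; python3 fitfk.py
```

```text
81.71168277554222 [ 2.52583e+02  3.80000e-01 -4.49000e+00  4.87516e+02 -2.86400e+00
  5.04815e+02 -2.80100e+00  3.52320e+02 -6.10000e-02  3.08300e+00]
[[ 5.5  0.3 -0.4 -0.   0.  -0.4]
 [-5.6 -1.5  0.7  0.1 -0.  -0.4]
 [-0.   5.5 -0.3  5.5  0.8  0.9]]
81.71168277554222 [ 2.52583e+02  3.80000e-01 -4.49000e+00  4.87516e+02 -2.86400e+00
  5.04815e+02 -2.80100e+00  3.52320e+02 -6.10000e-02  3.08300e+00]
[[ 5.5  0.3 -0.4 -0.   0.  -0.4]
 [-5.6 -1.5  0.7  0.1 -0.  -0.4]
 [-0.   5.5 -0.3  5.5  0.8  0.9]]
```

```bash
sed -i "s/w=np.array.*\]):/w=np.array([.001,.5,.05,.001,.05,.001,.05])):/;s/w=np.array(\[.001,1,1,.001,1,.001,1\])/w=np.array([.001,.3,.05,.001,.05,.001,.05])/" fitfk.py; python3 fitfk.py
cat > ik.py <<'E'
from fk import *
m=np.load('m.npy')
lo=np.array([-2.58,-.38,-1.3,.25,-1.5,.08,-2.65]);hi=np.array([2.58,2.09,1.39,2.4,4.64,2.09,2.65])
def RT(az,pitch,roll=0):
    a=np.radians(az);p=np.radians(pitch)
    z=np.array([np.cos(a)*np.cos(p),np.sin(a)*np.cos(p),-np.sin(p)]); x=np.array([np.cos(a)*np.sin(p),np.sin(a)*np.sin(p),np.cos(p)])
    return Ro.from_matrix(np.stack([x,np.cross(z,x),z],1))*Ro.from_euler('z',roll,degrees=True)
def ik(P,R,n=40,seed=0,q0=None,w=0.0):
    rg=np.random.default_rng(seed); sols=[]
    for k in range(n):
        x0=q0 if q0 is not None and k==0 else rg.uniform(lo+.05,hi-.05)
        f=lambda q:(lambda a:np.r_[(a[0]-P)/100,(a[1].inv()*R).as_rotvec()*3])(fk(q,m))
        o=least_squares(f,np.clip(x0,lo+1e-3,hi-1e-3),bounds=(lo+.04,hi-.04))
        sols.append((o.cost,o.x))
    return sorted(sols,key=lambda t:t[0])
if __name__=='__main__':
    from fit import sw,p
    az0=np.degrees(p[2])
    P=sw(p,[(-63,-75,160)])[0]; print(P)
    for az in (0,30,-30):
      for pit in (0,15):
        for roll in (0,90,180,-90):
          s=ik(P,RT(az0+az,pit,roll),15); ok=[x for c,x in s if c<1e-3]
          print(az,pit,roll,'best',round(s[0][0],4),len(ok),[list(np.round(x,2)) for x in ok[:3]])
E
python3 ik.py
```

```text
1.124739770167365 [ 2.50873e+02  2.70000e-01 -2.20910e+01  4.82932e+02 -1.86300e+01
  5.02825e+02 -3.08200e+00  3.46640e+02 -1.00000e-03  3.14000e+00]
[[ 0.1 -0.  -0.1 -0.   0.  -0. ]
 [-0.1  0.1 -0.1  0.  -0.  -0. ]
 [-0.1  0.   0.2  0.1  0.   0. ]]
1.124739770167365 [ 2.50873e+02  2.70000e-01 -2.20910e+01  4.82932e+02 -1.86300e+01
  5.02825e+02 -3.08200e+00  3.46640e+02 -1.00000e-03  3.14000e+00]
[[ 0.1 -0.  -0.1 -0.   0.  -0. ]
 [-0.1  0.1 -0.1  0.  -0.  -0. ]
 [-0.1  0.   0.2  0.1  0.   0. ]]
[ 636.06745155 -133.86867373  160.        ]
0 0 0 best 0.0664 0 []
0 0 90 best 0.0709 0 []
0 0 180 best 0.0664 0 []
0 0 -90 best 0.0664 0 []
0 15 0 best 0.081 0 []
0 15 90 best 0.081 0 []
0 15 180 best 0.081 0 []
0 15 -90 best 0.081 0 []
30 0 0 best 0.0 7 [[np.float64(-0.21), np.float64(0.84), np.float64(0.8), np.float64(2.36), np.float64(3.73), np.float64(1.82), np.float64(2.61)], [np.float64(-0.31), np.float64(0.95), np.float64(0.93), np.float64(2.36), np.float64(3.63), np.float64(1.9), np.float64(2.49)], [np.float64(-0.31), np.float64(0.95), np.float64(0.92), np.float64(2.36), np.float64(
[... 5463 characters left out ...]
at64(0.72), np.float64(0.25)], [np.float64(-0.83), np.float64(0.43), np.float64(0.53), np.float64(2.33), np.float64(1.84), np.float64(0.95), np.float64(0.36)], [np.float64(-1.44), np.float64(1.11), np.float64(1.34), np.float64(2.35), np.float64(1.98), np.float64(0.22), np.float64(-0.2)]]
-30 15 -90 best 0.0 10 [[np.float64(-1.32), np.float64(0.78), np.float64(1.13), np.float64(2.34), np.float64(1.81), np.float64(0.54), np.float64(-1.42)], [np.float64(-0.34), np.float64(0.38), np.float64(-0.0), np.float64(2.31), np.float64(1.88), np.float64(1.13), np.float64(-1.12)], [np.float64(0.35), np.float64(0.5), np.float64(-0.74), np.float64(2.27), np.float64(2.0), np.float64(1.39), np.float64(-0.98)]]
```

```bash
cat > t1.py <<'E'
from ik import *
from fit import sw,p
az0=np.degrees(p[2])
def tcp(phi,r,xt,beta,pit=0,roll=90):
    f=np.radians(phi); R=RT(az0+beta,pit,roll)
    return sw(p,[(xt,-r*np.sin(f),160+r*np.cos(f))])[0]-25*R.as_matrix()[:,2],R
if __name__=='__main__':
    D=[json.loads(l) for l in open('log.jsonl')]; qc=np.array(D[-1][0])
    for b in (-15,-22,-30,-38):
      for roll in (0,90,180,-90):
        for phi,xt in ((250,-32),(325,-32),(255,-130)):
          P,R=tcp(phi,75,xt,b,0,roll)
          s=ik(P,R,12); ok=sorted([x for c,x in s if c<1e-4],key=lambda x:np.abs(x-qc).sum())
          print(b,roll,phi,xt,round(s[0][0],4),len(ok),[np.round(x,2).tolist() for x in ok[:2]])
E
python3 t1.py
```

```text
Still running in the background as job /tmp/bash_jobs.1000/e48d6412341a (pid 783). You'll get a notice when it ends.
```

```bash
cat > plan.py <<'E'
from t1 import *
from h import st
def show(q0,q1,n=12):
    for t in np.linspace(0,1,n):
        P,R,J,O=fkj(q0+t*(q1-q0)); print(np.round(t,2),'tcp',np.round(P),'tip',np.round(P+25*R[:,2]),'body',np.round(P-45*R[:,2]),'cam',np.round(P-137*R[:,2]-80*R[:,1]),'wr',np.round(O[5]),'z',np.round(R[:,2],2))
if __name__=='__main__':
    s,p0,r0=st(); qc=np.array(s['joints'])
    B=-22
    P,R=tcp(270,75,-32,B); 
    sol=sorted(iks(P,R,30),key=lambda x:abs(x[2])); qi=sol[0]; print(qi)
    Ps=P-110*R[:,2]+np.array([0,0,40]); qs,e=ik1(Ps,R,qi); print('stage',Ps,np.round(qs,2),e)
    np.save('qs.npy',qs)
    print(np.round(R,3)); show(qc,qs)
E
python3 plan.py
```

```text
[-0.35600081  0.66548285 -0.25835538  2.15744906  1.98977291  1.5836996
  1.93869957]
stage [591.69501459  83.22145734 200.        ] [-0.48  0.56 -0.39  2.25  1.77  1.71  1.97] 0
[[-0.582 -0.     0.813]
 [-0.813 -0.    -0.582]
 [ 0.    -1.     0.   ]]
0.0 tcp [417. 207. 425.] tip [429. 208. 403.] body [397. 205. 465.] cam [340. 279. 543.] wr [258. 195. 733.] z [ 0.46  0.04 -0.89]
0.09 tcp [435. 166. 376.] tip [445. 163. 354.] body [416. 172. 417.] cam [347. 254. 475.] wr [290. 215. 687.] z [ 0.41 -0.14 -0.9 ]
0.18 tcp [449. 126. 337.] tip [458. 118. 315.] body [432. 140. 377.] cam [350. 219. 419.] wr [316. 234. 639.] z [ 0.38 -0.31 -0.87]
0.27 tcp [462.  89. 308.] tip [471.  77. 288.] body [446. 110. 345.] cam [352. 180. 377.] wr [337. 250. 589.] z [ 0.36 -0.46 -0.81]
0.36 tcp [476.  57. 288.] tip [485.  42. 270.] body [460.  84. 321.] cam [357. 142. 350.] wr [352. 264. 537.] z [ 0.35 -0.59 -0.72]
0.45 tcp [492.  33. 274.] tip [501.  15. 259.] body [475.  64. 302.] cam [367. 108. 336.] wr [361. 275. 485.] z [ 0.37 -0.7  -0.61]
0.55 tcp [510.  17. 265.] tip [520.  -2. 252.] body [491.  52. 287.] cam [382.  85. 330.] wr [364. 283. 433.] z [ 0.41 -0.77 -0.49]
0.64 tcp [528.  12. 257.] tip [540.  -8. 247.] body [507.  48. 273.] cam [403.  75. 329.] wr [362. 289. 381.] z [ 0.47 -0.8  -0.37]
0.73 tcp [548.  16. 248.] tip [562.  -4. 242.] body [523.  52. 259.] cam [426.  79. 327.] wr [355. 291. 332.] z [ 0.55 -0.8  -0.25]
0.82 tcp [566.  30. 236.] tip [582.  11. 233.] body [538.  64. 243.] cam [449.  97. 320.] wr [343. 291. 285.] z [ 0.64 -0.76 -0.14]
0.91 tcp [581.  53. 221.] tip [600.  36. 219.] body [549.  84. 223.] cam [468. 126. 305.] wr [328. 288. 240.] z [ 0.73 -0.68 -0.06]
1.0 tcp [592.  83. 200.] tip [612.  69. 200.] body [555. 109. 200.] cam [480. 163. 280.] wr [308. 283. 199.] z [ 0.81 -0.58  0.  ]
```

```bash
cat > seg.py <<'E'
from plan import *
import sys
def seg(qA,qB,n=12):
    s,p0,r0=st(); r0=r0.as_matrix()
    for t in np.linspace(0,1,n+1)[1:]:
        P,R,_,_=fkj(qA+t*(qB-qA)); d=r0.T@(P-p0)/500; a=Ro.from_matrix(r0.T@R).as_rotvec()/(2*np.pi)
        print(np.round(d,3).tolist(),np.round(a,3).tolist())
E
python3 - <<'E'
from seg import *
s,_,_=st(); qc=np.array(s['joints']); qs=np.load('qs.npy'); seg(qc,qc+.4*(qs-qc),8)
E
```

```text
[-0.017, 0.044, 0.057] [-0.014, -0.009, -0.027]
[-0.034, 0.089, 0.108] [-0.027, -0.018, -0.055]
[-0.049, 0.133, 0.152] [-0.038, -0.03, -0.082]
[-0.061, 0.176, 0.191] [-0.048, -0.042, -0.11]
[-0.071, 0.218, 0.225] [-0.057, -0.055, -0.139]
[-0.078, 0.256, 0.253] [-0.065, -0.07, -0.167]
[-0.081, 0.292, 0.278] [-0.072, -0.085, -0.195]
[-0.081, 0.324, 0.3] [-0.077, -0.102, -0.223]
```

>>> apply_moves([
  {"gripper":255,"dx":-0.017,"dy":0.044,"dz":0.057,"ax":-0.014,"ay":-0.009,"az":-0.027},
  {"gripper":255,"dx":-0.034,"dy":0.089,"dz":0.108,"ax":-0.027,"ay":-0.018,"az":-0.055},
  {"gripper":255,"dx":-0.034,"dy":0.089,"dz":0.108,"ax":-0.027,"ay":-0.018,"az":-0.055},
  {"gripper":255,"dx":-0.049,"dy":0.133,"dz":0.152,"ax":-0.038,"ay":-0.03,"az":-0.082},
  {"gripper":255,"dx":-0.061,"dy":0.176,"dz":0.191,"ax":-0.048,"ay":-0.042,"az":-0.11},
  {"gripper":255,"dx":-0.061,"dy":0.176,"dz":0.191,"ax":-0.048,"ay":-0.042,"az":-0.11},
  {"gripper":255,"dx":-0.071,"dy":0.218,"dz":0.225,"ax":-0.057,"ay":-0.055,"az":-0.139},
  {"gripper":255,"dx":-0.071,"dy":0.218,"dz":0.225,"ax":-0.057,"ay":-0.055,"az":-0.139},
  {"gripper":255,"dx":-0.078,"dy":0.256,"dz":0.253,"ax":-0.065,"ay":-0.07,"az":-0.167},
  {"gripper":255,"dx":-0.078,"dy":0.256,"dz":0.253,"ax":-0.065,"ay":-0.07,"az":-0.167},
  {"gripper":255,"dx":-0.081,"dy":0.292,"dz":0.278,"ax":-0.072,"ay":-0.085,"az":-0.195},
  {"gripper":255,"dx":-0.081,"dy":0.324,"dz":0.3,"ax":-0.077,"ay":-0.102,"az":-0.223},
])

```text
time_s: 2.7
position: [482.2, 46.3, 281.0]
ee_rot: [0.366, 0.72, 0.587, -0.054]
wrist_force: [0.9, -0.8, -0.6]
grip_width: 0.006
```

```bash
python3 - <<'E'
from h import log
log()
E
python3 fitfk.py | tail -5
python3 - <<'E'
from seg import *
s,_,_=st(); qc=np.array(s['joints']); qs=np.load('qs.npy'); show(qc,qs,6); seg(qc,qs,14)
E
```

```text
t 2.7 q [-0.446 -0.04  -0.256  2.021  0.753  1.379  0.431] p [482.2  46.3 281. ] F [ 0.9 -0.8 -0.6]
[[ 0.31  0.88  0.35]
 [ 0.81 -0.04 -0.59]
 [-0.51  0.46 -0.73]]
  5.03111e+02 -5.18000e-01  3.46550e+02 -0.00000e+00  3.14100e+00]
[[ 0.   0.  -0.  -0.   0.  -0. ]
 [-0.   0.  -0.   0.  -0.  -0. ]
 [ 0.   0.  -0.   0.   0.   0. ]
 [-0.1  0.   0.1 -0.   0.   0. ]]
0.0 tcp [482.  46. 281.] tip [491.  32. 263.] body [466.  73. 314.] cam [363. 131. 343.] wr [360. 251. 532.] z [ 0.35 -0.59 -0.73]
0.2 tcp [502.  16. 264.] tip [512.  -2. 250.] body [485.  49. 289.] cam [376.  88. 327.] wr [369. 269. 460.] z [ 0.38 -0.73 -0.57]
0.4 tcp [527.   4. 253.] tip [538. -16. 243.] body [506.  40. 271.] cam [401.  68. 325.] wr [368. 280. 388.] z [ 0.46 -0.8  -0.39]
0.6 tcp [553.  11. 242.] tip [567.  -9. 236.] body [527.  47. 252.] cam [432.  75. 323.] wr [357. 286. 320.] z [ 0.57 -0.79 -0.23]
0.8 tcp [577.  38. 225.] tip [594.  20. 222.] body [546.  70. 229.] cam [462. 108. 309.] wr [337. 286. 256.] z [ 0.69 -0.72 -0.09]
1.0 tcp [592.  80. 198.] tip [612.  65. 198.] body [556. 106. 198.] cam [481. 159. 278.] wr [310. 281. 198.] z [ 0.81 -0.58  0.  ]
[-0.009, 0.006, 0.03] [-0.004, -0.012, -0.028]
[-0.016, 0.014, 0.057] [-0.008, -0.024, -0.055]
[-0.02, 0.024, 0.079] [-0.01, -0.035, -0.083]
[-0.02, 0.036, 0.098] [-0.012, -0.047, -0.11]
[-0.017, 0.049, 0.114] [-0.014, -0.059, -0.138]
[-0.01, 0.062, 0.127] [-0.015, -0.071, -0.165]
[0.002, 0.075, 0.137] [-0.015, -0.084, -0.192]
[0.019, 0.087, 0.145] [-0.015, -0.097, -0.218]
[0.039, 0.098, 0.151] [-0.014, -0.11, -0.244]
[0.065, 0.108, 0.156] [-0.013, -0.123, -0.27]
[0.095, 0.114, 0.158] [-0.012, -0.137, -0.294]
[0.128, 0.118, 0.159] [-0.011, -0.151, -0.318]
[0.165, 0.119, 0.159] [-0.009, -0.167, -0.341]
[0.205, 0.115, 0.158] [-0.007, -0.183, -0.363]
```

>>> apply_moves([
  {"gripper":255,"dx":-0.009,"dy":0.006,"dz":0.03,"ax":-0.004,"ay":-0.012,"az":-0.028},
  {"gripper":255,"dx":-0.016,"dy":0.014,"dz":0.057,"ax":-0.008,"ay":-0.024,"az":-0.055},
  {"gripper":255,"dx":-0.016,"dy":0.014,"dz":0.057,"ax":-0.008,"ay":-0.024,"az":-0.055},
  {"gripper":255,"dx":-0.02,"dy":0.024,"dz":0.079,"ax":-0.01,"ay":-0.035,"az":-0.083},
  {"gripper":255,"dx":-0.02,"dy":0.036,"dz":0.098,"ax":-0.012,"ay":-0.047,"az":-0.11},
  {"gripper":255,"dx":-0.02,"dy":0.036,"dz":0.098,"ax":-0.012,"ay":-0.047,"az":-0.11},
  {"gripper":255,"dx":-0.017,"dy":0.049,"dz":0.114,"ax":-0.014,"ay":-0.059,"az":-0.138},
  {"gripper":255,"dx":-0.01,"dy":0.062,"dz":0.127,"ax":-0.015,"ay":-0.071,"az":-0.165},
  {"gripper":255,"dx":-0.01,"dy":0.062,"dz":0.127,"ax":-0.015,"ay":-0.071,"az":-0.165},
  {"gripper":255,"dx":0.002,"dy":0.075,"dz":0.137,"ax":-0.015,"ay":-0.084,"az":-0.192},
  {"gripper":255,"dx":0.002,"dy":0.075,"dz":0.137,"ax":-0.015,"ay":-0.084,"az":-0.192},
  {"gripper":255,"dx":0.019,"dy":0.087,"dz":0.145,"ax":-0.015,"ay":-0.097,"az":-0.218},
])

```text
time_s: 3.7
position: [548.5, 8.8, 244.3]
ee_rot: [0.429, 0.158, 0.779, -0.429]
wrist_force: [0.4, 0.3, -0.6]
grip_width: 0.004
```

```bash
python3 - <<'E'
from h import log
log()
E
python3 - <<'E'
from seg import *
s,_,_=st(); qc=np.array(s['joints']); qs=np.load('qs.npy'); show(qc,qs,6); seg(qc,qs,8)
P,R=tcp(270,75,-32,-22); print(P-110*R[:,2]+np.array([0,0,40]))
E
```

```text
t 3.7 q [-0.515  0.29  -0.273  2.139  1.305  1.549  1.276] p [548.5   8.8 244.3] F [ 0.4  0.3 -0.6]
[[-0.58  0.61  0.53]
 [-0.12  0.58 -0.8 ]
 [-0.8  -0.53 -0.26]]
0.0 tcp [548.   9. 244.] tip [562. -11. 238.] body [524.  45. 256.] cam [426.  72. 323.] wr [363. 287. 335.] z [ 0.53 -0.8  -0.26]
0.2 tcp [560.  16. 239.] tip [574.  -4. 234.] body [533.  51. 248.] cam [440.  81. 321.] wr [356. 288. 305.] z [ 0.59 -0.79 -0.19]
0.4 tcp [570.  27. 232.] tip [586.   8. 228.] body [541.  61. 238.] cam [454.  95. 316.] wr [346. 288. 276.] z [ 0.64 -0.75 -0.13]
0.6 tcp [579.  42. 223.] tip [597.  24. 221.] body [548.  74. 226.] cam [466. 113. 307.] wr [336. 287. 249.] z [ 0.7  -0.71 -0.08]
0.8 tcp [587.  59. 211.] tip [606.  43. 211.] body [553.  89. 213.] cam [475. 135. 294.] wr [323. 284. 222.] z [ 0.76 -0.65 -0.03]
1.0 tcp [592.  80. 198.] tip [612.  65. 198.] body [556. 106. 198.] cam [481. 159. 278.] wr [310. 281. 198.] z [ 0.81 -0.58  0.  ]
[-0.004, 0.017, 0.003] [0.0, -0.009, -0.021]
[-0.007, 0.036, 0.003] [0.001, -0.018, -0.043]
[-0.009, 0.057, 0.001] [0.002, -0.027, -0.063]
[-0.01, 0.08, -0.003] [0.003, -0.036, -0.084]
[-0.009, 0.104, -0.01] [0.004, -0.045, -0.104]
[-0.006, 0.13, -0.019] [0.006, -0.055, -0.124]
[-0.001, 0.158, -0.03] [0.008, -0.064, -0.143]
[0.006, 0.186, -0.043] [0.01, -0.074, -0.162]
[591.69501459  83.22145734 200.        ]
```

>>> apply_moves([
  {"gripper":255,"dx":-0.004,"dy":0.017,"dz":0.003,"ax":0.0,"ay":-0.009,"az":-0.021},
  {"gripper":255,"dx":-0.007,"dy":0.036,"dz":0.003,"ax":0.001,"ay":-0.018,"az":-0.043},
  {"gripper":255,"dx":-0.009,"dy":0.057,"dz":0.001,"ax":0.002,"ay":-0.027,"az":-0.063},
  {"gripper":255,"dx":-0.01,"dy":0.08,"dz":-0.003,"ax":0.003,"ay":-0.036,"az":-0.084},
  {"gripper":255,"dx":-0.009,"dy":0.104,"dz":-0.01,"ax":0.004,"ay":-0.045,"az":-0.104},
  {"gripper":255,"dx":-0.006,"dy":0.13,"dz":-0.019,"ax":0.006,"ay":-0.055,"az":-0.124},
  {"gripper":255,"dx":-0.001,"dy":0.158,"dz":-0.03,"ax":0.008,"ay":-0.064,"az":-0.143},
  {"gripper":255,"dx":0.006,"dy":0.186,"dz":-0.043,"ax":0.01,"ay":-0.074,"az":-0.162},
  {"gripper":255,"dx":0.006,"dy":0.186,"dz":-0.043,"ax":0.01,"ay":-0.074,"az":-0.162},
  {"gripper":255,"dx":0.006,"dy":0.186,"dz":-0.043,"ax":0.01,"ay":-0.074,"az":-0.162},
])

```text
time_s: 4.53
position: [591.9, 79.6, 196.2]
ee_rot: [-0.322, 0.327, -0.628, 0.629]
wrist_force: [-0.3, -1.1, -1.2]
grip_width: 0.008
```

Run:
```python
from h import *
log()
import pickle
for n in ['side','top','wrist']:
    c=cam(n,n+'1.png'); pickle.dump(c,open(n+'1.pkl','wb'))
```

```text
t 4.53 q [-0.631  0.534 -0.226  2.256  1.73   1.63   1.952] p [591.9  79.6 196.2] F [-0.3 -1.1 -1.2]
[[-0.58 -0.    0.82]
 [-0.82 -0.   -0.58]
 [ 0.01 -1.   -0.  ]]
```

View pics/side1.png

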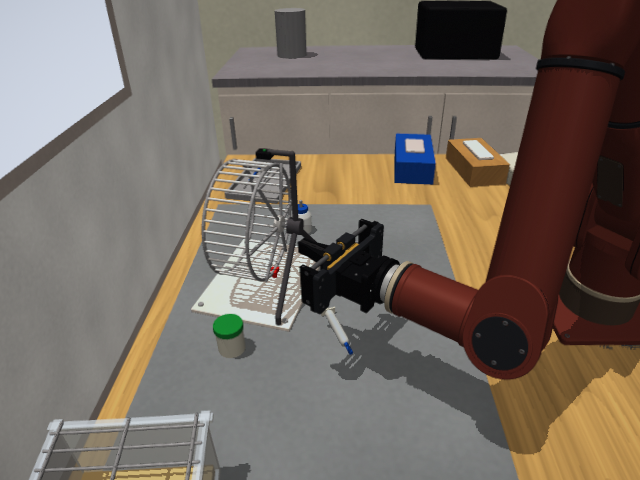

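View pics/wrist1.png

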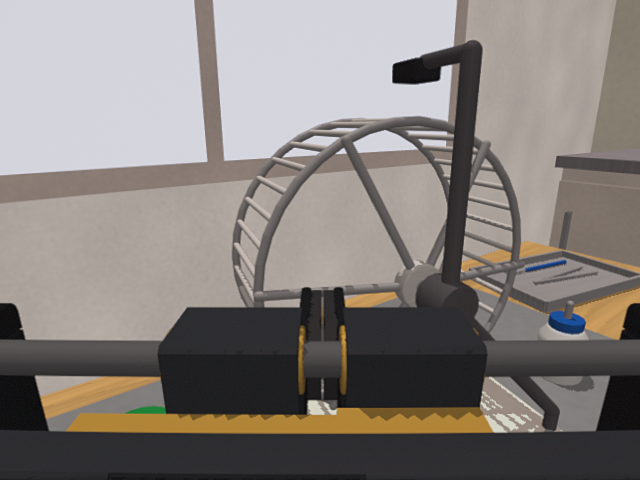

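View pics/top1.png

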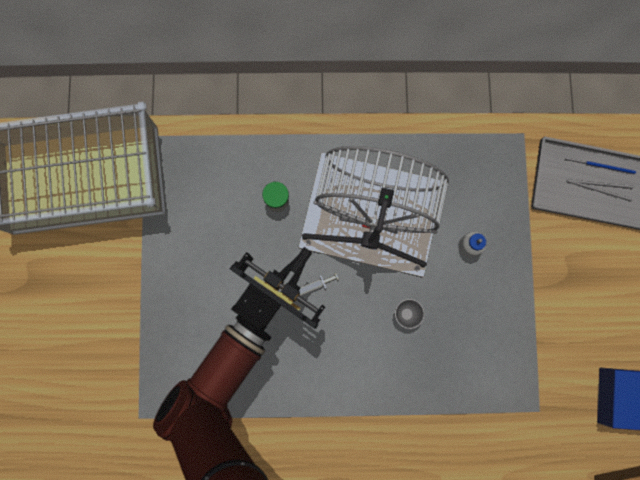

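```bash
cat > ov.py <<'E'
from h import *
from fit import sw,p
def spoke(th,k,n=20):
    f=th+np.radians(30+60*k); r=np.linspace(14,118,n); x=-50+14*(r-14)/106
    return sw(p,np.stack([x,-r*np.sin(f),160+r*np.cos(f)],-1))
def overlay(c,th,name):
    im=np.ascontiguousarray(c['pixels'][:,:,::-1])
    def pl(W,col):
        q=proj(c,W); cv2.polylines(im,[np.round(q).astype(np.int32)],False,col,1,cv2.LINE_AA)
    for k in range(6): pl(spoke(th,k),(0,255,255))
    a=np.linspace(0,2*np.pi,90); pl(sw(p,np.stack([0*a-30,-120*np.sin(a),160+120*np.cos(a)],-1)),(0,255,0))
    pl(sw(p,[(-30,-120*np.sin(th),160+120*np.cos(th)),(-30,-138*np.sin(th),160+138*np.cos(th))]),(255,0,255))
    pl(sw(p,[(-85,0,318),(-85,0,160),(-85,132,28)]),(255,0,0)); pl(sw(p,[(-85,0,160),(-85,-132,28)]),(255,0,0))
    cv2.imwrite('pics/'+name,im); return im
E
python3 - <<'E'
from ov import *; import pickle
c=pickle.load(open('wrist1.pkl','rb')); im=overlay(c,3.2,'ow1.png')
cv2.imwrite('pics/ow1.png',cv2.resize(im[30:330,220:540],None,fx=2.4,fy=1.9,interpolation=cv2.INTER_CUBIC))
E
```

```text
(no output)
```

View pics/ow1.png

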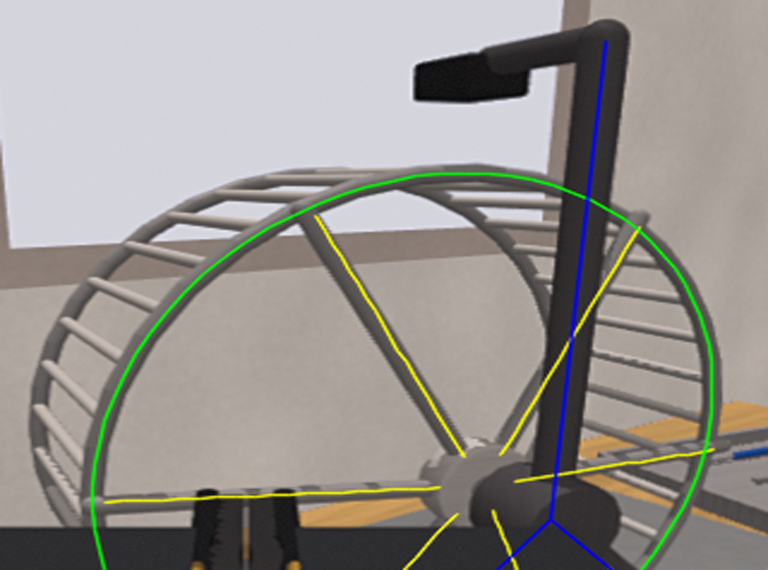

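```bash
cat > wp.py <<'E'
from t1 import *
from h import st
def rows(L,B=-22):
    s,p0,r0=st(); r0=r0.as_matrix(); print('t',s['time_s'],'F',np.round(s['wrist_force'],1))
    for phi,r,xt,back in L:
        P,R=tcp(phi,r,xt,B); P=P-back*R[:,2]; d=r0.T@(P-p0)/500; a=Ro.from_matrix(r0.T@R).as_rotvec()/(2*np.pi)
        print('{"gripper":255,"dx":%.3f,"dy":%.3f,"dz":%.3f,"ax":%.3f,"ay":%.3f,"az":%.3f},'%(*d,*a))
def where():
    from fit import p
    s,p0,r0=st(); t=p0+25*r0.as_matrix()[:,2]; d=t-[p[0],p[1],160]; c,sn=np.cos(p[2]),np.sin(p[2])
    x=c*d[0]+sn*d[1]; y=-sn*d[0]+c*d[1]; z=d[2]; print('tip local x,y,dz',np.round([x,y,z],1),'phi',round(np.degrees(np.arctan2(-y,z))%360,1),'r',round(np.hypot(y,z),1),'F',np.round(s['wrist_force'],1),'t',round(s['time_s'],2))
E
python3 - <<'E'
from wp import *
where()
rows([(250,75,-32,100),(250,75,-32,80),(250,75,-32,40),(250,75,-32,0)])
E
```

```text
tip local x,y,dz [-132.2  113.1   38.2] phi 288.6 r 119.4 F [ 0.1 -0.1  0.3] t 4.68
t 4.6833 F [ 0.1 -0.1  0.3]
{"gripper":255,"dx":0.005,"dy":0.128,"dz":0.018,"ax":0.000,"ay":-0.000,"az":-0.001},
{"gripper":255,"dx":0.005,"dy":0.128,"dz":0.058,"ax":0.000,"ay":-0.000,"az":-0.001},
{"gripper":255,"dx":0.005,"dy":0.127,"dz":0.138,"ax":0.000,"ay":-0.000,"az":-0.001},
{"gripper":255,"dx":0.005,"dy":0.127,"dz":0.218,"ax":0.000,"ay":-0.000,"az":-0.001},
```

>>> apply_moves([
  {"gripper":255,"dx":0.005,"dy":0.04,"dz":0.0},
  {"gripper":255,"dx":0.005,"dy":0.08,"dz":0.01},
  {"gripper":255,"dx":0.005,"dy":0.128,"dz":0.018},
  {"gripper":255,"dx":0.005,"dy":0.128,"dz":0.04},
  {"gripper":255,"dx":0.005,"dy":0.128,"dz":0.07},
  {"gripper":255,"dx":0.005,"dy":0.128,"dz":0.1},
  {"gripper":255,"dx":0.005,"dy":0.128,"dz":0.12},
  {"gripper":255,"dx":0.005,"dy":0.128,"dz":0.12},
])

```text
validation failed for argument at $.pl...
```

```bash
cat > look.py <<'E'
import sys
from wp import where
from ov import *
n,th=sys.argv[1],float(sys.argv[2]); where()
w=cam('wrist'); s=cam('side')
overlay(w,th,'tmp.png'); a=cv2.imread('pics/tmp.png')[20:340,180:560]
b=s['pixels'][:,:,::-1][140:360,190:360]
if len(sys.argv)>3: a=np.ascontiguousarray(w['pixels'][:,:,::-1][20:340,180:560])
a=cv2.resize(a,None,fx=1.3,fy=1.5625,interpolation=cv2.INTER_CUBIC); b=cv2.resize(b,(300,500),interpolation=cv2.INTER_CUBIC)
cv2.imwrite(f'pics/{n}.png',np.hstack([a,b])); import pickle; pickle.dump((w,s),open(n+'.pkl','wb'))
E
python3 look.py l1 3.17
```

```text
tip local x,y,dz [-132.2  113.1   38.2] phi 288.6 r 119.4 F [ 0.1 -0.1  0.3] t 4.68
```

View pics/l1.png

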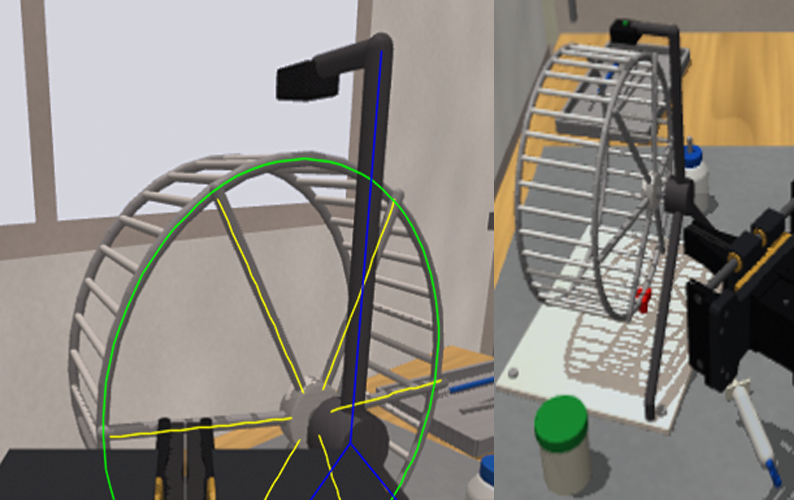

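>>> apply_moves([
  {"gripper":255,"dx":0.005,"dy":0.04,"dz":0.0,"ax":0,"ay":0,"az":0},
  {"gripper":255,"dx":0.005,"dy":0.08,"dz":0.01,"ax":0,"ay":0,"az":0},
  {"gripper":255,"dx":0.005,"dy":0.128,"dz":0.018,"ax":0,"ay":0,"az":0},
  {"gripper":255,"dx":0.005,"dy":0.128,"dz":0.04,"ax":0,"ay":0,"az":0},
  {"gripper":255,"dx":0.005,"dy":0.128,"dz":0.07,"ax":0,"ay":0,"az":0},
  {"gripper":255,"dx":0.005,"dy":0.128,"dz":0.1,"ax":0,"ay":0,"az":0},
  {"gripper":255,"dx":0.005,"dy":0.128,"dz":0.12,"ax":0,"ay":0,"az":0},
  {"gripper":255,"dx":0.005,"dy":0.128,"dz":0.12,"ax":0,"ay":0,"az":0},
])

```text
time_s: 5.45
position: [641.5, 40.9, 135.7]
ee_rot: [0.324, -0.321, 0.63, -0.629]
wrist_force: [-0.1, -0.3, 0.1]
grip_width: 0.007
```

```bash
python3 look.py l2 3.19
python3 - <<'E'
from wp import *
rows([(250,75,-32,0)])
E
```

```text
tip local x,y,dz [-75.7  86.7 -24.2] phi 254.4 r 90.0 F [-0.1 -0.3  0.1] t 5.45
t 5.55 F [-0.7  0.9 -0.8]
{"gripper":255,"dx":-0.001,"dy":0.001,"dz":0.097,"ax":0.000,"ay":-0.000,"az":-0.001},
```

View pics/l2.png

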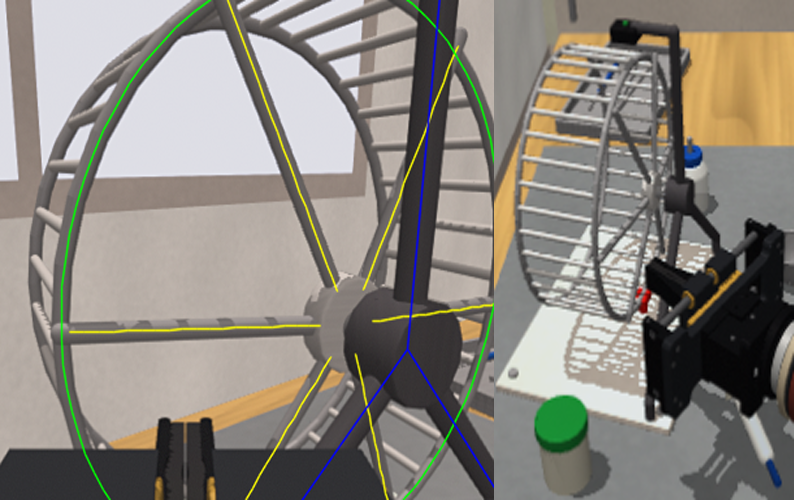

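>>> apply_moves([
  {"gripper":255,"dx":-0.001,"dy":0.001,"dz":0.02,"ax":0,"ay":0,"az":-0.001},
  {"gripper":255,"dx":-0.001,"dy":0.001,"dz":0.04,"ax":0,"ay":0,"az":-0.001},
  {"gripper":255,"dx":-0.001,"dy":0.001,"dz":0.06,"ax":0,"ay":0,"az":-0.001},
  {"gripper":255,"dx":-0.001,"dy":0.001,"dz":0.08,"ax":0,"ay":0,"az":-0.001},
  {"gripper":255,"dx":-0.001,"dy":0.001,"dz":0.097,"ax":0,"ay":0,"az":-0.001},
  {"gripper":255,"dx":-0.001,"dy":0.001,"dz":0.097,"ax":0,"ay":0,"az":-0.001},
])

```text
time_s: 6.05
position: [680.9, 13.2, 133.8]
ee_rot: [-0.322, 0.324, -0.628, 0.63]
wrist_force: [0.5, 0.1, 0.2]
grip_width: 0.004
```

```bash
python3 look.py l3 3.19
python3 - <<'E'
from wp import *
rows([(f,75,-32,0) for f in np.linspace(250,320,25)[1:]])
E
```

```text
tip local x,y,dz [-30.8  69.1 -26.2] phi 249.2 r 73.9 F [0.5 0.1 0.2] t 6.05
t 6.15 F [ 0.3  0.  -0.6]
{"gripper":255,"dx":-0.002,"dy":-0.009,"dz":-0.001,"ax":0.000,"ay":0.000,"az":0.001},
{"gripper":255,"dx":-0.004,"dy":-0.017,"dz":-0.001,"ax":0.000,"ay":0.000,"az":0.001},
{"gripper":255,"dx":-0.006,"dy":-0.024,"dz":-0.002,"ax":0.000,"ay":0.000,"az":0.001},
{"gripper":255,"dx":-0.007,"dy":-0.032,"dz":-0.003,"ax":0.000,"ay":0.000,"az":0.001},
{"gripper":255,"dx":-0.008,"dy":-0.039,"dz":-0.003,"ax":0.000,"ay":0.000,"az":0.001},
{"gripper":255,"dx":-0.008,"dy":-0.047,"dz":-0.003,"ax":0.000,"ay":0.000,"az":0.001},
{"gripper":255,"dx":-0.008,"dy":-0.054,"dz":-0.003,"ax":0.000,"ay":0.000,"az":0.001},
{"gripper":255,"dx":-0.008,"dy":-0.062,"dz":-0.003,"ax":0.000,"ay":0.000,"az":0.001},
{"gripper":255,"dx":-0.007,"dy":-0.070,"dz":-0.003,"ax":0.000,"ay":0.000,"az":0.001},
{"gripper":255,"dx":-0.006,"dy":-0.077,"dz":-0.002,"ax":0.000,"ay":0.000,"az":0.001},
{"gripper":255,"dx":-0.005,"dy":-0.085,"dz":-0.002,"ax":0.000,"ay":0.000,"az":0.001},
{"gripper":255,"dx":-0.003,"dy":-0.092,"dz":-0.001,
[... 344 characters left out ...]
.000,"ay":0.000,"az":0.001},
{"gripper":255,"dx":0.010,"dy":-0.127,"dz":0.004,"ax":0.000,"ay":0.000,"az":0.001},
{"gripper":255,"dx":0.014,"dy":-0.134,"dz":0.006,"ax":0.000,"ay":0.000,"az":0.001},
{"gripper":255,"dx":0.018,"dy":-0.140,"dz":0.007,"ax":0.000,"ay":0.000,"az":0.001},
{"gripper":255,"dx":0.022,"dy":-0.146,"dz":0.009,"ax":0.000,"ay":0.000,"az":0.001},
{"gripper":255,"dx":0.027,"dy":-0.152,"dz":0.011,"ax":0.000,"ay":0.000,"az":0.001},
{"gripper":255,"dx":0.031,"dy":-0.158,"dz":0.013,"ax":0.000,"ay":0.000,"az":0.001},
{"gripper":255,"dx":0.036,"dy":-0.163,"dz":0.015,"ax":0.000,"ay":0.000,"az":0.001},
{"gripper":255,"dx":0.042,"dy":-0.168,"dz":0.017,"ax":0.000,"ay":0.000,"az":0.001},
```

View pics/l3.png

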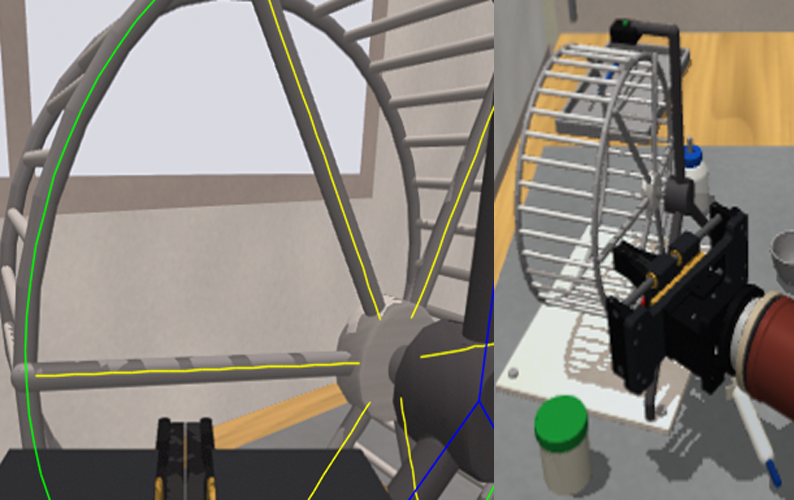

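>>> apply_moves([
  {"gripper":255,"dx":-0.002,"dy":-0.009,"dz":-0.001,"ax":0,"ay":0,"az":0},
  {"gripper":255,"dx":-0.004,"dy":-0.017,"dz":-0.001,"ax":0,"ay":0,"az":0},
  {"gripper":255,"dx":-0.006,"dy":-0.024,"dz":-0.002,"ax":0,"ay":0,"az":0},
  {"gripper":255,"dx":-0.007,"dy":-0.032,"dz":-0.003,"ax":0,"ay":0,"az":0},
  {"gripper":255,"dx":-0.008,"dy":-0.039,"dz":-0.003,"ax":0,"ay":0,"az":0},
  {"gripper":255,"dx":-0.008,"dy":-0.047,"dz":-0.003,"ax":0,"ay":0,"az":0},
  {"gripper":255,"dx":-0.008,"dy":-0.054,"dz":-0.003,"ax":0,"ay":0,"az":0},
  {"gripper":255,"dx":-0.008,"dy":-0.062,"dz":-0.003,"ax":0,"ay":0,"az":0},
  {"gripper":255,"dx":-0.007,"dy":-0.07,"dz":-0.003,"ax":0,"ay":0,"az":0},
  {"gripper":255,"dx":-0.006,"dy":-0.077,"dz":-0.002,"ax":0,"ay":0,"az":0},
  {"gripper":255,"dx":-0.005,"dy":-0.085,"dz":-0.002,"ax":0,"ay":0,"az":0},
  {"gripper":255,"dx":-0.003,"dy":-0.092,"dz":-0.001,"ax":0,"ay":0,"az":0},
])

```text
time_s: 7.15
position: [680.5, 17.0, 179.8]
ee_rot: [-0.322, 0.325, -0.628, 0.629]
wrist_force: [-0.6, -0.0, -1.0]
grip_width: 0.01
```

```bash
python3 look.py l4 3.54
python3 - <<'E'
from wp import *
rows([(f,75,-32,0) for f in np.linspace(285,317,12)[1:]])
E
```

```text
tip local x,y,dz [-32.1  72.7  19.8] phi 285.2 r 75.4 F [-0.6 -0.  -1. ] t 7.15
t 7.25 F [ 0.8  0.2 -0.5]
{"gripper":255,"dx":0.002,"dy":-0.006,"dz":0.001,"ax":-0.000,"ay":0.000,"az":0.001},
{"gripper":255,"dx":0.004,"dy":-0.013,"dz":0.002,"ax":-0.000,"ay":0.000,"az":0.001},
{"gripper":255,"dx":0.007,"dy":-0.020,"dz":0.003,"ax":-0.000,"ay":0.000,"az":0.001},
{"gripper":255,"dx":0.010,"dy":-0.027,"dz":0.004,"ax":-0.000,"ay":0.000,"az":0.001},
{"gripper":255,"dx":0.014,"dy":-0.033,"dz":0.005,"ax":-0.000,"ay":0.000,"az":0.001},
{"gripper":255,"dx":0.017,"dy":-0.040,"dz":0.007,"ax":-0.000,"ay":0.000,"az":0.001},
{"gripper":255,"dx":0.021,"dy":-0.046,"dz":0.008,"ax":-0.000,"ay":0.000,"az":0.001},
{"gripper":255,"dx":0.025,"dy":-0.052,"dz":0.010,"ax":-0.000,"ay":0.000,"az":0.001},
{"gripper":255,"dx":0.030,"dy":-0.058,"dz":0.012,"ax":-0.000,"ay":0.000,"az":0.001},
{"gripper":255,"dx":0.035,"dy":-0.064,"dz":0.014,"ax":-0.000,"ay":0.000,"az":0.001},
{"gripper":255,"dx":0.040,"dy":-0.069,"dz":0.016,"ax":-0.000,"ay":0.000,"az":0.001},
```

View pics/l4.png

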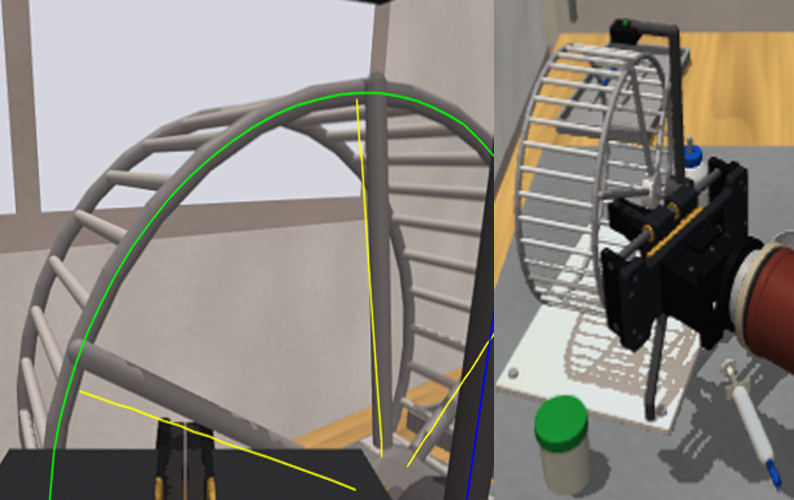

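>>> apply_moves([
  {"gripper":255,"dx":0.002,"dy":-0.006,"dz":0.001,"ax":0,"ay":0,"az":0},
  {"gripper":255,"dx":0.004,"dy":-0.013,"dz":0.002,"ax":0,"ay":0,"az":0},
  {"gripper":255,"dx":0.007,"dy":-0.02,"dz":0.003,"ax":0,"ay":0,"az":0},
  {"gripper":255,"dx":0.01,"dy":-0.027,"dz":0.004,"ax":0,"ay":0,"az":0},
  {"gripper":255,"dx":0.014,"dy":-0.033,"dz":0.005,"ax":0,"ay":0,"az":0},
  {"gripper":255,"dx":0.017,"dy":-0.04,"dz":0.007,"ax":0,"ay":0,"az":0},
  {"gripper":255,"dx":0.021,"dy":-0.046,"dz":0.008,"ax":0,"ay":0,"az":0},
  {"gripper":255,"dx":0.025,"dy":-0.052,"dz":0.01,"ax":0,"ay":0,"az":0},
  {"gripper":255,"dx":0.03,"dy":-0.058,"dz":0.012,"ax":0,"ay":0,"az":0},
  {"gripper":255,"dx":0.035,"dy":-0.064,"dz":0.014,"ax":0,"ay":0,"az":0},
  {"gripper":255,"dx":0.04,"dy":-0.069,"dz":0.016,"ax":0,"ay":0,"az":0},
  {"gripper":255,"dx":0.04,"dy":-0.069,"dz":0.016,"ax":0,"ay":0,"az":0},
])

```text
time_s: 8.25
position: [675.3, -4.7, 214.7]
ee_rot: [-0.322, 0.324, -0.628, 0.629]
wrist_force: [-0.6, 0.1, 0.2]
grip_width: 0.004
```

```bash
python3 look.py l5 4.2
python3 - <<'E'
from wp import *
rows([(317,75,-32,36)]+[(f,75,-32,36) for f in np.linspace(317,250,9)[1:]]+[(250,75,-32,0)])
E
```

```text
tip local x,y,dz [-32.1  50.4  54.7] phi 317.3 r 74.4 F [-0.6  0.1  0.2] t 8.25
t 8.35 F [ 0.5 -0.5  0.3]
{"gripper":255,"dx":-0.000,"dy":-0.001,"dz":-0.072,"ax":0.000,"ay":0.000,"az":0.001},
{"gripper":255,"dx":-0.014,"dy":0.015,"dz":-0.078,"ax":0.000,"ay":0.000,"az":0.001},
{"gripper":255,"dx":-0.026,"dy":0.033,"dz":-0.082,"ax":0.000,"ay":0.000,"az":0.001},
{"gripper":255,"dx":-0.035,"dy":0.052,"dz":-0.086,"ax":0.000,"ay":0.000,"az":0.001},
{"gripper":255,"dx":-0.041,"dy":0.073,"dz":-0.088,"ax":0.000,"ay":0.000,"az":0.001},
{"gripper":255,"dx":-0.044,"dy":0.095,"dz":-0.090,"ax":0.000,"ay":0.000,"az":0.001},
{"gripper":255,"dx":-0.045,"dy":0.117,"dz":-0.090,"ax":0.000,"ay":0.000,"az":0.001},
{"gripper":255,"dx":-0.042,"dy":0.139,"dz":-0.089,"ax":0.000,"ay":0.000,"az":0.001},
{"gripper":255,"dx":-0.037,"dy":0.160,"dz":-0.086,"ax":0.000,"ay":0.000,"az":0.001},
{"gripper":255,"dx":-0.037,"dy":0.160,"dz":-0.014,"ax":0.000,"ay":0.000,"az":0.001},
```

View pics/l5.png

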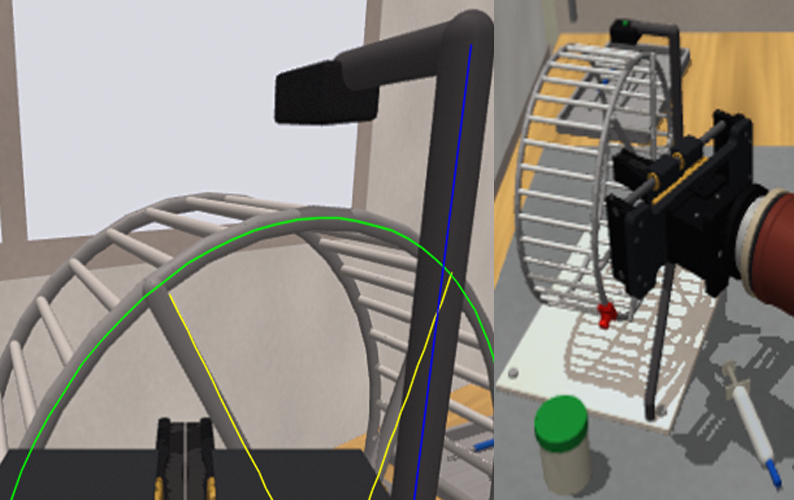

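>>> apply_moves([
  {"gripper":255,"dx":0,"dy":-0.001,"dz":-0.036,"ax":0,"ay":0,"az":0},
  {"gripper":255,"dx":0,"dy":-0.001,"dz":-0.072,"ax":0,"ay":0,"az":0},
  {"gripper":255,"dx":-0.014,"dy":0.015,"dz":-0.078,"ax":0,"ay":0,"az":0},
  {"gripper":255,"dx":-0.026,"dy":0.033,"dz":-0.082,"ax":0,"ay":0,"az":0},
  {"gripper":255,"dx":-0.035,"dy":0.052,"dz":-0.086,"ax":0,"ay":0,"az":0},
  {"gripper":255,"dx":-0.041,"dy":0.073,"dz":-0.088,"ax":0,"ay":0,"az":0},
  {"gripper":255,"dx":-0.044,"dy":0.095,"dz":-0.09,"ax":0,"ay":0,"az":0},
  {"gripper":255,"dx":-0.045,"dy":0.117,"dz":-0.09,"ax":0,"ay":0,"az":0},
  {"gripper":255,"dx":-0.042,"dy":0.139,"dz":-0.089,"ax":0,"ay":0,"az":0},
  {"gripper":255,"dx":-0.037,"dy":0.163,"dz":-0.086,"ax":0,"ay":0,"az":0},
  {"gripper":255,"dx":-0.037,"dy":0.165,"dz":-0.086,"ax":0,"ay":0,"az":0},
])

```text
time_s: 9.27
position: [650.5, 35.5, 129.2]
ee_rot: [-0.321, 0.326, -0.628, 0.629]
wrist_force: [-0.1, -0.1, 0.4]
grip_width: 0.007
```

```bash
python3 look.py l6 4.15
python3 - <<'E'
from wp import *
rows([(248,75,-32,0)])
E
```

```text
tip local x,y,dz [-65.6  83.7 -30.8] phi 249.8 r 89.2 F [-0.1 -0.1  0.4] t 9.27
t 9.3667 F [0.2 0.1 0.4]
{"gripper":255,"dx":0.002,"dy":-0.002,"dz":0.073,"ax":0.000,"ay":0.000,"az":0.001},
```

View pics/l6.png

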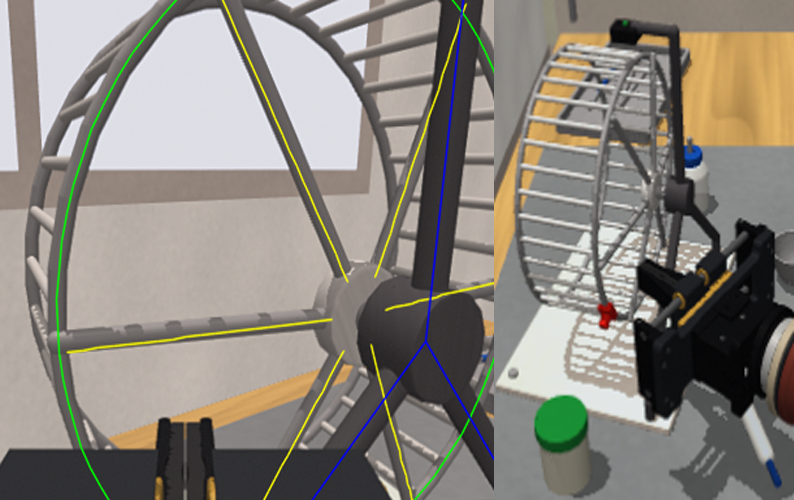

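>>> apply_moves([
  {"gripper":255,"dx":0.002,"dy":-0.002,"dz":0.02,"ax":0,"ay":0,"az":0},
  {"gripper":255,"dx":0.002,"dy":-0.002,"dz":0.04,"ax":0,"ay":0,"az":0},
  {"gripper":255,"dx":0.002,"dy":-0.002,"dz":0.06,"ax":0,"ay":0,"az":0},
  {"gripper":255,"dx":0.002,"dy":-0.002,"dz":0.073,"ax":0,"ay":0,"az":0},
  {"gripper":255,"dx":0.002,"dy":-0.002,"dz":0.073,"ax":0,"ay":0,"az":0},
])

```text
time_s: 9.78
position: [681.2, 11.9, 133.3]
ee_rot: [-0.322, 0.324, -0.628, 0.63]
wrist_force: [0.2, -0.2, 0.2]
grip_width: 0.007
```

Run:
```python
from wp import *
where()
rows([(f,75,-32,0) for f in np.linspace(248,285,13)[1:]])
```

```text
tip local x,y,dz [-30.3  67.9 -26.6] phi 248.6 r 72.9 F [ 0.2 -0.2  0.2] t 9.78
t 9.7833 F [ 0.2 -0.2  0.2]
{"gripper":255,"dx":-0.004,"dy":-0.005,"dz":-0.006,"ax":-0.000,"ay":-0.000,"az":0.000},
{"gripper":255,"dx":-0.007,"dy":-0.012,"dz":-0.006,"ax":-0.000,"ay":-0.000,"az":0.000},
{"gripper":255,"dx":-0.008,"dy":-0.020,"dz":-0.007,"ax":-0.000,"ay":-0.000,"az":0.000},
{"gripper":255,"dx":-0.010,"dy":-0.028,"dz":-0.008,"ax":-0.000,"ay":-0.000,"az":0.000},
{"gripper":255,"dx":-0.011,"dy":-0.036,"dz":-0.008,"ax":-0.000,"ay":-0.000,"az":0.000},
{"gripper":255,"dx":-0.011,"dy":-0.044,"dz":-0.008,"ax":-0.000,"ay":-0.000,"az":0.000},
{"gripper":255,"dx":-0.012,"dy":-0.052,"dz":-0.009,"ax":-0.000,"ay":-0.000,"az":0.000},
{"gripper":255,"dx":-0.011,"dy":-0.060,"dz":-0.008,"ax":-0.000,"ay":-0.000,"az":0.000},
{"gripper":255,"dx":-0.011,"dy":-0.068,"dz":-0.008,"ax":-0.000,"ay":-0.000,"az":0.000},
{"gripper":255,"dx":-0.010,"dy":-0.076,"dz":-0.008,"ax":-0.000,"ay":-0.000,"az":0.000},
{"gripper":255,"dx":-0.009,"dy":-0.084,"dz":-0.007,"ax":-0.000,"ay":-0.000,"az":0.000},
{"gripper":255,"dx":-0.007,"dy":-0.092,"dz":-0.007,"ax":-0.000,"ay":-0.000,"az":0.000},
```

>>> apply_moves([
  {"gripper":255,"dx":-0.004,"dy":-0.005,"dz":-0.006,"ax":0,"ay":0,"az":0},
  {"gripper":255,"dx":-0.007,"dy":-0.012,"dz":-0.006,"ax":0,"ay":0,"az":0},
  {"gripper":255,"dx":-0.008,"dy":-0.02,"dz":-0.007,"ax":0,"ay":0,"az":0},
  {"gripper":255,"dx":-0.01,"dy":-0.028,"dz":-0.008,"ax":0,"ay":0,"az":0},
  {"gripper":255,"dx":-0.011,"dy":-0.036,"dz":-0.008,"ax":0,"ay":0,"az":0},
  {"gripper":255,"dx":-0.011,"dy":-0.044,"dz":-0.008,"ax":0,"ay":0,"az":0},
  {"gripper":255,"dx":-0.012,"dy":-0.052,"dz":-0.009,"ax":0,"ay":0,"az":0},
  {"gripper":255,"dx":-0.011,"dy":-0.06,"dz":-0.008,"ax":0,"ay":0,"az":0},
  {"gripper":255,"dx":-0.011,"dy":-0.068,"dz":-0.008,"ax":0,"ay":0,"az":0},
  {"gripper":255,"dx":-0.01,"dy":-0.076,"dz":-0.008,"ax":0,"ay":0,"az":0},
  {"gripper":255,"dx":-0.009,"dy":-0.084,"dz":-0.007,"ax":0,"ay":0,"az":0},
  {"gripper":255,"dx":-0.007,"dy":-0.092,"dz":-0.007,"ax":0,"ay":0,"az":0},
])

```text
time_s: 10.78
position: [679.5, 18.8, 178.8]
ee_rot: [-0.322, 0.325, -0.628, 0.629]
wrist_force: [0.5, -0.4, -0.6]
grip_width: 0.004
```

Run:
```python
from wp import *
where()
rows([(f,75,-32,0) for f in np.linspace(285,319,12)[1:]])
```

```text
tip local x,y,dz [-33.5  74.3  18.8] phi 284.2 r 76.6 F [ 0.5 -0.4 -0.6] t 10.78
t 10.7833 F [ 0.5 -0.4 -0.6]
{"gripper":255,"dx":0.004,"dy":-0.009,"dz":0.005,"ax":0.000,"ay":0.000,"az":0.001},
{"gripper":255,"dx":0.007,"dy":-0.017,"dz":0.006,"ax":0.000,"ay":0.000,"az":0.001},
{"gripper":255,"dx":0.010,"dy":-0.024,"dz":0.007,"ax":0.000,"ay":0.000,"az":0.001},
{"gripper":255,"dx":0.013,"dy":-0.031,"dz":0.009,"ax":0.000,"ay":0.000,"az":0.001},
{"gripper":255,"dx":0.017,"dy":-0.038,"dz":0.010,"ax":0.000,"ay":0.000,"az":0.001},
{"gripper":255,"dx":0.021,"dy":-0.045,"dz":0.012,"ax":0.000,"ay":0.000,"az":0.001},
{"gripper":255,"dx":0.025,"dy":-0.052,"dz":0.013,"ax":0.000,"ay":0.000,"az":0.001},
{"gripper":255,"dx":0.030,"dy":-0.058,"dz":0.015,"ax":0.000,"ay":0.000,"az":0.001},
{"gripper":255,"dx":0.035,"dy":-0.064,"dz":0.017,"ax":0.000,"ay":0.000,"az":0.001},
{"gripper":255,"dx":0.040,"dy":-0.070,"dz":0.019,"ax":0.000,"ay":0.000,"az":0.001},
{"gripper":255,"dx":0.046,"dy":-0.075,"dz":0.022,"ax":0.000,"ay":0.000,"az":0.001},
```

>>> apply_moves([
  {"gripper":255,"dx":0.004,"dy":-0.009,"dz":0.005,"ax":0,"ay":0,"az":0},
  {"gripper":255,"dx":0.007,"dy":-0.017,"dz":0.006,"ax":0,"ay":0,"az":0},
  {"gripper":255,"dx":0.01,"dy":-0.024,"dz":0.007,"ax":0,"ay":0,"az":0},
  {"gripper":255,"dx":0.013,"dy":-0.031,"dz":0.009,"ax":0,"ay":0,"az":0},
  {"gripper":255,"dx":0.017,"dy":-0.038,"dz":0.01,"ax":0,"ay":0,"az":0},
  {"gripper":255,"dx":0.021,"dy":-0.045,"dz":0.012,"ax":0,"ay":0,"az":0},
  {"gripper":255,"dx":0.025,"dy":-0.052,"dz":0.013,"ax":0,"ay":0,"az":0},
  {"gripper":255,"dx":0.03,"dy":-0.058,"dz":0.015,"ax":0,"ay":0,"az":0},
  {"gripper":255,"dx":0.035,"dy":-0.064,"dz":0.017,"ax":0,"ay":0,"az":0},
  {"gripper":255,"dx":0.04,"dy":-0.07,"dz":0.019,"ax":0,"ay":0,"az":0},
  {"gripper":255,"dx":0.046,"dy":-0.075,"dz":0.022,"ax":0,"ay":0,"az":0},
  {"gripper":255,"dx":0.046,"dy":-0.075,"dz":0.022,"ax":0,"ay":0,"az":0},
])

```text
time_s: 11.78
position: [674.9, -7.0, 216.7]
ee_rot: [-0.322, 0.324, -0.628, 0.63]
wrist_force: [-0.3, -1.2, -0.1]
grip_width: 0.007
```

```bash
python3 look.py l7 5.23
python3 - <<'E'
from wp import *
rows([(319,75,-32,36)]+[(f,75,-32,36) for f in np.linspace(319,249,9)[1:]]+[(249,75,-32,0)])
E
```

```text
tip local x,y,dz [-31.8  48.   56.7] phi 319.7 r 74.3 F [-0.3 -1.2 -0.1] t 11.78
t 11.8833 F [0.4 1.1 0.4]
{"gripper":255,"dx":-0.001,"dy":-0.001,"dz":-0.073,"ax":0.000,"ay":0.000,"az":0.001},
{"gripper":255,"dx":-0.016,"dy":0.016,"dz":-0.079,"ax":0.000,"ay":0.000,"az":0.001},
{"gripper":255,"dx":-0.028,"dy":0.034,"dz":-0.084,"ax":0.000,"ay":0.000,"az":0.001},
{"gripper":255,"dx":-0.038,"dy":0.054,"dz":-0.087,"ax":0.000,"ay":0.000,"az":0.001},
{"gripper":255,"dx":-0.045,"dy":0.076,"dz":-0.090,"ax":0.000,"ay":0.000,"az":0.001},
{"gripper":255,"dx":-0.048,"dy":0.099,"dz":-0.092,"ax":0.000,"ay":0.000,"az":0.001},
{"gripper":255,"dx":-0.049,"dy":0.121,"dz":-0.092,"ax":0.000,"ay":0.000,"az":0.001},
{"gripper":255,"dx":-0.046,"dy":0.144,"dz":-0.091,"ax":0.000,"ay":0.000,"az":0.001},
{"gripper":255,"dx":-0.040,"dy":0.166,"dz":-0.088,"ax":0.000,"ay":0.000,"az":0.001},
{"gripper":255,"dx":-0.040,"dy":0.166,"dz":-0.016,"ax":0.000,"ay":0.000,"az":0.001},
```

View pics/l7.png

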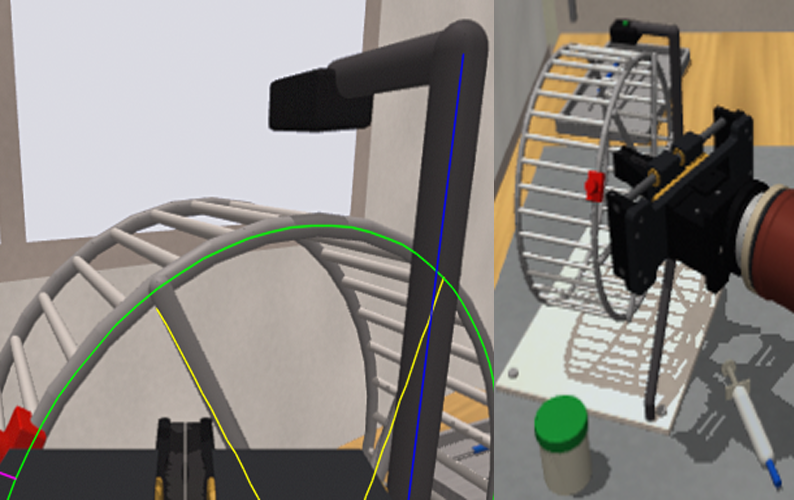

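>>> apply_moves([
  {"gripper":255,"dx":0,"dy":-0.001,"dz":-0.036,"ax":0,"ay":0,"az":0},
  {"gripper":255,"dx":0,"dy":-0.001,"dz":-0.073,"ax":0,"ay":0,"az":0},
  {"gripper":255,"dx":-0.016,"dy":0.016,"dz":-0.079,"ax":0,"ay":0,"az":0},
  {"gripper":255,"dx":-0.028,"dy":0.034,"dz":-0.084,"ax":0,"ay":0,"az":0},
  {"gripper":255,"dx":-0.038,"dy":0.054,"dz":-0.087,"ax":0,"ay":0,"az":0},
  {"gripper":255,"dx":-0.045,"dy":0.076,"dz":-0.09,"ax":0,"ay":0,"az":0},
  {"gripper":255,"dx":-0.048,"dy":0.099,"dz":-0.092,"ax":0,"ay":0,"az":0},
  {"gripper":255,"dx":-0.049,"dy":0.121,"dz":-0.092,"ax":0,"ay":0,"az":0},
  {"gripper":255,"dx":-0.046,"dy":0.144,"dz":-0.091,"ax":0,"ay":0,"az":0},
  {"gripper":255,"dx":-0.04,"dy":0.166,"dz":-0.088,"ax":0,"ay":0,"az":0},
  {"gripper":255,"dx":-0.04,"dy":0.166,"dz":-0.088,"ax":0,"ay":0,"az":0},
])

```text
time_s: 12.8
position: [650.2, 35.0, 130.7]
ee_rot: [-0.321, 0.326, -0.628, 0.629]
wrist_force: [-0.4, -1.0, -0.7]
grip_width: 0.006
```

```bash
python3 look.py l8 5.25
python3 - <<'E'
from wp import *
rows([(249,75,-32,0)])
E
```

```text
tip local x,y,dz [-65.8  83.1 -29.4] phi 250.5 r 88.2 F [-0.4 -1.  -0.7] t 12.8
t 12.9 F [1.4 0.5 0.8]
{"gripper":255,"dx":0.000,"dy":-0.001,"dz":0.072,"ax":0.000,"ay":0.000,"az":0.001},
```

View pics/l8.png

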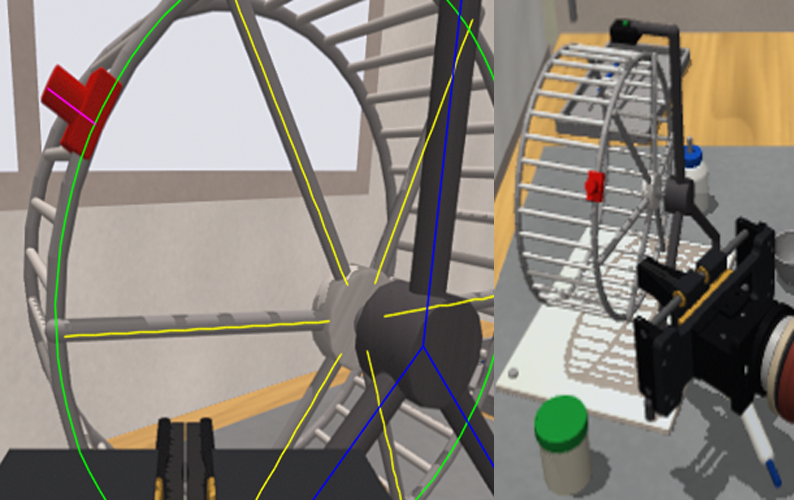

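>>> apply_moves([
  {"gripper":255,"dx":0,"dy":-0.001,"dz":0.02,"ax":0,"ay":0,"az":0},
  {"gripper":255,"dx":0,"dy":-0.001,"dz":0.04,"ax":0,"ay":0,"az":0},
  {"gripper":255,"dx":0,"dy":-0.001,"dz":0.06,"ax":0,"ay":0,"az":0},
  {"gripper":255,"dx":0,"dy":-0.001,"dz":0.071,"ax":0,"ay":0,"az":0},
  {"gripper":255,"dx":0,"dy":-0.001,"dz":0.071,"ax":0,"ay":0,"az":0},
])

```text
time_s: 13.32
position: [680.5, 13.0, 134.3]
ee_rot: [-0.322, 0.324, -0.628, 0.63]
wrist_force: [-0.4, 0.3, -0.2]
grip_width: 0.004
```

Run:
```python
from wp import *
where()
rows([(f,75,-32,0) for f in np.linspace(249,285,13)[1:]])
```

```text
tip local x,y,dz [-31.1  68.8 -25.7] phi 249.5 r 73.5 F [-0.4  0.3 -0.2] t 13.32
t 13.3167 F [-0.4  0.3 -0.2]
{"gripper":255,"dx":-0.004,"dy":-0.005,"dz":-0.003,"ax":-0.000,"ay":-0.000,"az":0.000},
{"gripper":255,"dx":-0.006,"dy":-0.013,"dz":-0.004,"ax":-0.000,"ay":-0.000,"az":0.000},
{"gripper":255,"dx":-0.008,"dy":-0.020,"dz":-0.005,"ax":-0.000,"ay":-0.000,"az":0.000},
{"gripper":255,"dx":-0.009,"dy":-0.028,"dz":-0.006,"ax":-0.000,"ay":-0.000,"az":0.000},
{"gripper":255,"dx":-0.010,"dy":-0.036,"dz":-0.006,"ax":-0.000,"ay":-0.000,"az":0.000},
{"gripper":255,"dx":-0.010,"dy":-0.044,"dz":-0.006,"ax":-0.000,"ay":-0.000,"az":0.000},
{"gripper":255,"dx":-0.011,"dy":-0.051,"dz":-0.006,"ax":-0.000,"ay":-0.000,"az":0.000},
{"gripper":255,"dx":-0.010,"dy":-0.059,"dz":-0.006,"ax":-0.000,"ay":-0.000,"az":0.000},
{"gripper":255,"dx":-0.010,"dy":-0.067,"dz":-0.006,"ax":-0.000,"ay":-0.000,"az":0.000},
{"gripper":255,"dx":-0.009,"dy":-0.075,"dz":-0.005,"ax":-0.000,"ay":-0.000,"az":0.000},
{"gripper":255,"dx":-0.007,"dy":-0.083,"dz":-0.005,"ax":-0.000,"ay":-0.000,"az":0.000},
{"gripper":255,"dx":-0.006,"dy":-0.090,"dz":-0.004,"ax":-0.000,"ay":-0.000,"az":0.000},
```

>>> apply_moves([
  {"gripper":255,"dx":-0.004,"dy":-0.005,"dz":-0.003,"ax":0,"ay":0,"az":0},
  {"gripper":255,"dx":-0.006,"dy":-0.013,"dz":-0.004,"ax":0,"ay":0,"az":0},
  {"gripper":255,"dx":-0.008,"dy":-0.02,"dz":-0.005,"ax":0,"ay":0,"az":0},
  {"gripper":255,"dx":-0.009,"dy":-0.028,"dz":-0.006,"ax":0,"ay":0,"az":0},
  {"gripper":255,"dx":-0.01,"dy":-0.036,"dz":-0.006,"ax":0,"ay":0,"az":0},
  {"gripper":255,"dx":-0.01,"dy":-0.044,"dz":-0.006,"ax":0,"ay":0,"az":0},
  {"gripper":255,"dx":-0.011,"dy":-0.051,"dz":-0.006,"ax":0,"ay":0,"az":0},
  {"gripper":255,"dx":-0.01,"dy":-0.059,"dz":-0.006,"ax":0,"ay":0,"az":0},
  {"gripper":255,"dx":-0.01,"dy":-0.067,"dz":-0.006,"ax":0,"ay":0,"az":0},
  {"gripper":255,"dx":-0.009,"dy":-0.075,"dz":-0.005,"ax":0,"ay":0,"az":0},
  {"gripper":255,"dx":-0.007,"dy":-0.083,"dz":-0.005,"ax":0,"ay":0,"az":0},
  {"gripper":255,"dx":-0.006,"dy":-0.09,"dz":-0.004,"ax":0,"ay":0,"az":0},
])

```text
time_s: 14.32
position: [679.8, 18.5, 178.9]
ee_rot: [-0.322, 0.325, -0.628, 0.629]
wrist_force: [0.1, -0.7, 0.0]
grip_width: 0.003
```

Run:
```python
from wp import *
where()
rows([(f,75,-32,0) for f in np.linspace(285,313,12)[1:]])
```

```text
tip local x,y,dz [-33.2  74.   18.8] phi 284.3 r 76.4 F [ 0.1 -0.7  0. ] t 14.32
t 14.3167 F [ 0.1 -0.7  0. ]
{"gripper":255,"dx":0.004,"dy":-0.007,"dz":0.004,"ax":0.000,"ay":0.000,"az":0.001},
{"gripper":255,"dx":0.006,"dy":-0.014,"dz":0.005,"ax":0.000,"ay":0.000,"az":0.001},
{"gripper":255,"dx":0.008,"dy":-0.020,"dz":0.006,"ax":0.000,"ay":0.000,"az":0.001},
{"gripper":255,"dx":0.011,"dy":-0.026,"dz":0.007,"ax":0.000,"ay":0.000,"az":0.001},
{"gripper":255,"dx":0.013,"dy":-0.032,"dz":0.008,"ax":0.000,"ay":0.000,"az":0.001},
{"gripper":255,"dx":0.016,"dy":-0.038,"dz":0.009,"ax":0.000,"ay":0.000,"az":0.001},
{"gripper":255,"dx":0.020,"dy":-0.044,"dz":0.010,"ax":0.000,"ay":0.000,"az":0.001},
{"gripper":255,"dx":0.023,"dy":-0.049,"dz":0.012,"ax":0.000,"ay":0.000,"az":0.001},
{"gripper":255,"dx":0.027,"dy":-0.054,"dz":0.013,"ax":0.000,"ay":0.000,"az":0.001},
{"gripper":255,"dx":0.031,"dy":-0.060,"dz":0.015,"ax":0.000,"ay":0.000,"az":0.001},
{"gripper":255,"dx":0.035,"dy":-0.064,"dz":0.016,"ax":0.000,"ay":0.000,"az":0.001},
```

>>> apply_moves([
  {"gripper":255,"dx":0.004,"dy":-0.007,"dz":0.004,"ax":0,"ay":0,"az":0},
  {"gripper":255,"dx":0.006,"dy":-0.014,"dz":0.005,"ax":0,"ay":0,"az":0},
  {"gripper":255,"dx":0.008,"dy":-0.02,"dz":0.006,"ax":0,"ay":0,"az":0},
  {"gripper":255,"dx":0.011,"dy":-0.026,"dz":0.007,"ax":0,"ay":0,"az":0},
  {"gripper":255,"dx":0.013,"dy":-0.032,"dz":0.008,"ax":0,"ay":0,"az":0},
  {"gripper":255,"dx":0.016,"dy":-0.038,"dz":0.009,"ax":0,"ay":0,"az":0},
  {"gripper":255,"dx":0.02,"dy":-0.044,"dz":0.01,"ax":0,"ay":0,"az":0},
  {"gripper":255,"dx":0.023,"dy":-0.049,"dz":0.012,"ax":0,"ay":0,"az":0},
  {"gripper":255,"dx":0.027,"dy":-0.054,"dz":0.013,"ax":0,"ay":0,"az":0},
  {"gripper":255,"dx":0.031,"dy":-0.06,"dz":0.015,"ax":0,"ay":0,"az":0},
  {"gripper":255,"dx":0.035,"dy":-0.064,"dz":0.016,"ax":0,"ay":0,"az":0},
  {"gripper":255,"dx":0.035,"dy":-0.064,"dz":0.016,"ax":0,"ay":0,"az":0},
])

```text
time_s: 15.32
position: [676.2, -0.8, 211.1]
ee_rot: [-0.322, 0.324, -0.628, 0.629]
wrist_force: [0.3, -0.6, 0.3]
grip_width: 0.003
```

```bash
python3 look.py l9 6.2
python3 - <<'E'
from wp import *
rows([(f,75,-32,0) for f in np.linspace(313,321,9)[1:]])
E
```

```text
tip local x,y,dz [-32.1  54.4  51.1] phi 313.2 r 74.6 F [ 0.3 -0.6  0.3] t 15.32
t 15.4167 F [-0.4 -0.4  0.5]
{"gripper":255,"dx":0.002,"dy":-0.003,"dz":0.001,"ax":0.000,"ay":0.000,"az":0.001},
{"gripper":255,"dx":0.003,"dy":-0.005,"dz":0.002,"ax":0.000,"ay":0.000,"az":0.001},
{"gripper":255,"dx":0.005,"dy":-0.007,"dz":0.002,"ax":0.000,"ay":0.000,"az":0.001},
{"gripper":255,"dx":0.007,"dy":-0.008,"dz":0.003,"ax":0.000,"ay":0.000,"az":0.001},
{"gripper":255,"dx":0.009,"dy":-0.010,"dz":0.004,"ax":0.000,"ay":0.000,"az":0.001},
{"gripper":255,"dx":0.010,"dy":-0.012,"dz":0.005,"ax":0.000,"ay":0.000,"az":0.001},
{"gripper":255,"dx":0.012,"dy":-0.014,"dz":0.005,"ax":0.000,"ay":0.000,"az":0.001},
{"gripper":255,"dx":0.014,"dy":-0.015,"dz":0.006,"ax":0.000,"ay":0.000,"az":0.001},
```

View pics/l9.png

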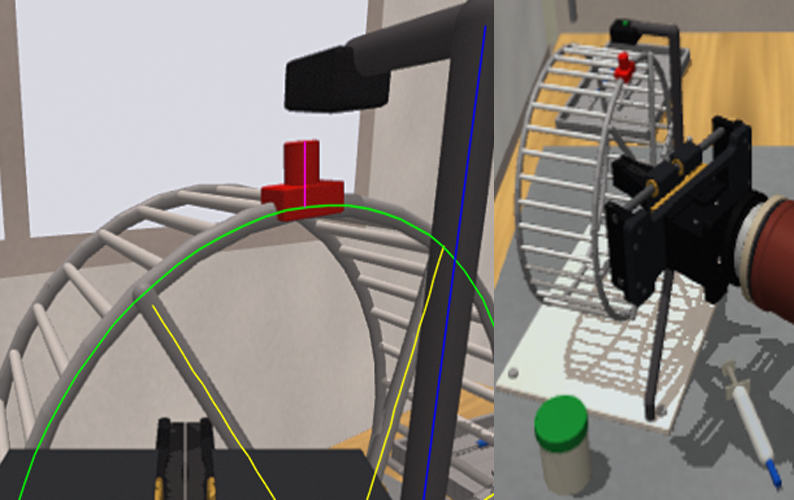

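>>> apply_moves([
  {"gripper":255,"dx":0.002,"dy":-0.003,"dz":0.001,"ax":0,"ay":0,"az":0},
  {"gripper":255,"dx":0.003,"dy":-0.005,"dz":0.002,"ax":0,"ay":0,"az":0},
  {"gripper":255,"dx":0.005,"dy":-0.007,"dz":0.002,"ax":0,"ay":0,"az":0},
  {"gripper":255,"dx":0.007,"dy":-0.008,"dz":0.003,"ax":0,"ay":0,"az":0},
  {"gripper":255,"dx":0.007,"dy":-0.008,"dz":0.003,"ax":0,"ay":0,"az":0},
])

```text
time_s: 15.83
position: [675.4, -4.1, 214.6]
ee_rot: [-0.322, 0.325, -0.628, 0.629]
wrist_force: [0.1, 0.2, 0.6]
grip_width: 0.005
```

```bash
cat > meas.py <<'E'
import sys
from wp import where
from ov import *
n=sys.argv[1]; where()
w=cam('wrist',n+'w.png'); t=cam('top',n+'t.png')
def mg(th,r=138,x=-30): return sw(p,[(x,-r*np.sin(th),160+r*np.cos(th))])
print('sensor under pred',proj(w,sw(p,[(-41,-15,306),(-41,15,306),(-41,0,306)])).round(1).tolist())
for th in (-.08,-.04,0,.04): print(th,'stem front(-36) end/base',proj(w,np.vstack([mg(th,138,-36),mg(th,125,-36)])).round(1).tolist(),'top',proj(t,mg(th)).round(1).tolist())
u,v=proj(w,mg(0))[0]; u=int(u);v=int(v)
im=w['pixels'][:,:,::-1]; y0=max(0,v-60);x0=max(0,u-60)
print('crop origin',x0,y0,'x6'); cv2.imwrite(f'pics/{n}c.png',cv2.resize(im[y0:y0+95,x0:x0+125],None,fx=6,fy=6,interpolation=cv2.INTER_CUBIC))
# red stem rows
a=im.astype(int); m=(a[:,:,2]>120)&(a[:,:,1]<60)&(a[:,:,0]<70)
for y in range(480):
    xs=np.where(m[y])[0]
    if len(xs)>4: print(y,xs.min(),xs.max(),(xs.min()+xs.max())/2,end=' | ')
E
python3 meas.py m1
```

```text
tip local x,y,dz [-32.1  51.   54.6] phi 316.9 r 74.8 F [0.1 0.2 0.6] t 15.83
sensor under pred [[475.3, 98.1], [416.1, 95.7], [446.7, 96.9]]
-0.08 stem front(-36) end/base [[415.7, 118.1], [415.7, 149.8]] top [[378.5, 198.2]]
-0.04 stem front(-36) end/base [[426.7, 117.5], [425.4, 148.9]] top [[381.6, 198.8]]
0 stem front(-36) end/base [[437.5, 117.4], [435.0, 148.5]] top [[384.7, 199.5]]
0.04 stem front(-36) end/base [[447.9, 117.8], [444.2, 148.5]] top [[387.8, 200.3]]
crop origin 368 57 x6
118 423 431 427.0 | 119 408 430 419.0 | 120 415 430 422.5 | 121 415 430 422.5 | 122 415 430 422.5 | 123 415 430 422.5 | 124 414 430 422.0 | 125 414 430 422.0 | 126 414 430 422.0 | 127 414 430 422.0 | 128 414 429 421.5 | 129 414 429 421.5 | 130 414 429 421.5 | 131 414 429 421.5 | 132 414 429 421.5 | 133 414 429 421.5 | 134 413 429 421.0 | 135 413 428 420.5 | 136 413 429 421.0 | 137 412 428 420.0 | 138 413 428 420.5 | 139 413 428 420.5 | 140 412 428 420.0 | 141 413 428 420.5 | 142 413 428 420.5 | 143 414 428 421.0 | 144 405 440 422.5 | 145 393 448 420.5 | 146 388 449 418.5 | 147 392 449 420.5 | 148 401 449 425.0 | 149 405 449 427.0 | 150 405 449 427.0 | 151 405 449 427.0 | 152 405 449 427.0 | 153 405 449 427.0 | 154 405 449 427.0 | 155 405 449 427.0 | 156 405 449 427.0 | 157 405 449 427.0 | 158 405 448 426.5 | 159 405 448 426.5 | 160 405 448 426.5 | 161 405 448 426.5 | 162 405 448 426.5 | 163 405 441 423.0 | 164 405 429 417.0 | 165 404 417 410.5 |
```

View pics/m1c.png

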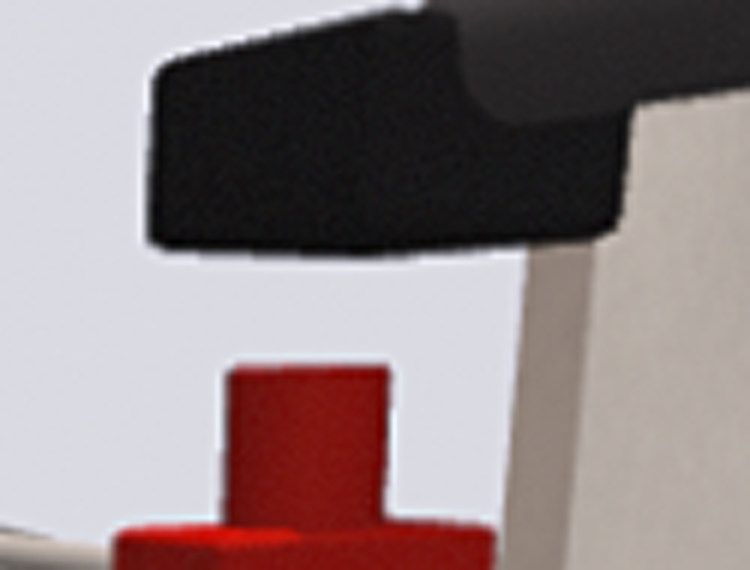

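```bash
cat > m2.py <<'E'
import sys
from h import *
from fit import sw,p
def mg(th,r=138,x=-30): return sw(p,[(x,-r*np.sin(th),160+r*np.cos(th))])
def sil(w,th):
    # silhouette mid of 12mm cylinder along stem, at r=131
    f=np.linspace(0,2*np.pi,60); out=[]
    for r in (127,131,136):
        c=np.stack([-30+6*np.cos(f),-r*np.sin(th)-6*np.sin(f)*np.cos(th),160+r*np.cos(th)-6*np.sin(f)*np.sin(th)],-1)
        q=proj(w,sw(p,c)); out.append(((q[:,0].min()+q[:,0].max())/2, q[:,0].min(),q[:,0].max(), q[:,1].mean()))
    return np.round(out,1).tolist()
if __name__=='__main__':
    w=cam('wrist')
    for a,b in ((15,11),(11,15)): print('sensor',a,b,'backleft,frontleft,frontright',proj(w,sw(p,[(-30+a,b,306),(-30-a,b,306),(-30-a,-b,306)])).round(1).tolist())
    for th in (-.08,-.06,-.04,-.02,0): print(th,sil(w,th))
E
python3 m2.py
```

```text
sensor 15 11 backleft,frontleft,frontright [[390.6, 99.2], [431.0, 95.2], [474.9, 97.1]]
sensor 11 15 backleft,frontleft,frontright [[387.6, 98.4], [416.4, 95.5], [475.5, 97.9]]
-0.08 [[408.1, 394.2, 422.0, 144.1], [408.1, 394.1, 422.1, 134.8], [408.0, 393.9, 422.2, 122.9]]
-0.06 [[413.0, 399.1, 426.9, 143.6], [413.2, 399.2, 427.1, 134.3], [413.3, 399.2, 427.4, 122.4]]
-0.04 [[417.8, 404.0, 431.7, 143.3], [418.2, 404.2, 432.1, 134.0], [418.6, 404.5, 432.6, 122.2]]
-0.02 [[422.6, 408.8, 436.4, 143.0], [423.1, 409.2, 437.0, 133.8], [423.8, 409.8, 437.8, 122.0]]
0 [[427.3, 413.6, 441.1, 142.9], [428.0, 414.2, 441.9, 133.7], [428.9, 414.9, 442.8, 122.0]]
```

>>> apply_moves([
  {"gripper":255,"dx":0.001,"dy":-0.001,"dz":0,"ax":0,"ay":0,"az":0},
  {"gripper":255,"dx":0.0025,"dy":-0.0025,"dz":0.001,"ax":0,"ay":0,"az":0},
  {"gripper":255,"dx":0.0025,"dy":-0.0025,"dz":0.001,"ax":0,"ay":0,"az":0},
  {"gripper":255,"dx":0.0025,"dy":-0.0025,"dz":0.001,"ax":0,"ay":0,"az":0},
])

```text
time_s: 16.32
position: [675.1, -5.3, 215.8]
ee_rot: [-0.322, 0.325, -0.628, 0.629]
wrist_force: [-0.4, -0.7, 0.3]
grip_width: 0.006
```

```bash
python3 meas.py m3 | head -3; python3 m2.py
```

```text
tip local x,y,dz [-32.1  49.8  55.7] phi 318.2 r 74.7 F [-0.4 -0.7  0.3] t 16.32
sensor under pred [[472.7, 100.8], [413.3, 98.6], [444.0, 99.7]]
-0.08 stem front(-36) end/base [[413.1, 120.9], [413.1, 152.5]] top [[378.5, 198.2]]
sensor 15 11 backleft,frontleft,frontright [[388.0, 101.8], [428.0, 98.3], [472.1, 100.0]]
sensor 11 15 backleft,frontleft,frontright [[385.0, 101.2], [413.5, 98.6], [472.8, 100.8]]
-0.08 [[405.4, 391.5, 419.3, 146.9], [405.4, 391.4, 419.4, 137.6], [405.3, 391.2, 419.4, 125.7]]
-0.06 [[410.3, 396.5, 424.2, 146.4], [410.5, 396.5, 424.4, 137.1], [410.6, 396.5, 424.7, 125.3]]
-0.04 [[415.2, 401.3, 429.0, 146.1], [415.5, 401.6, 429.4, 136.8], [415.9, 401.9, 430.0, 125.0]]
-0.02 [[420.0, 406.2, 433.8, 145.8], [420.5, 406.6, 434.4, 136.6], [421.1, 407.1, 435.1, 124.8]]
0 [[424.7, 411.0, 438.5, 145.7], [425.4, 411.6, 439.2, 136.5], [426.2, 412.3, 440.2, 124.8]]
```

View pics/m3c.png

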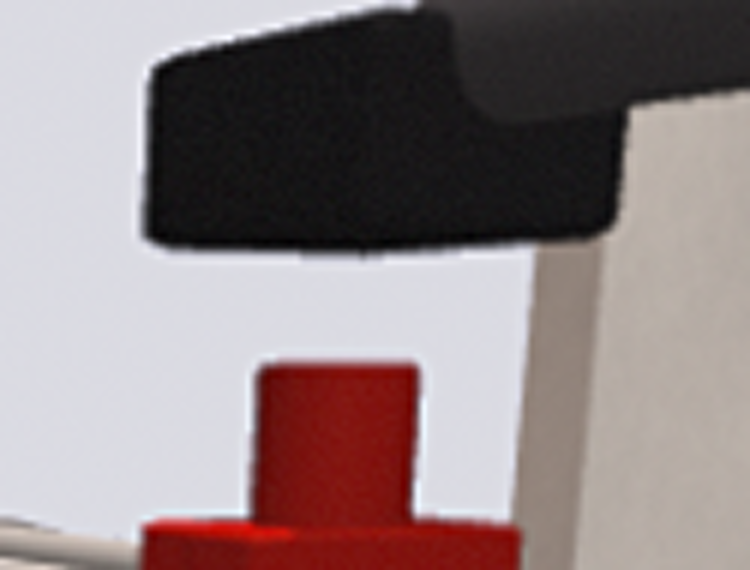

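>>> apply_moves([
  {"gripper":255,"dx":-0.002,"dy":0.004,"dz":-0.005,"ax":0,"ay":0,"az":0},
  {"gripper":255,"dx":-0.004,"dy":0.008,"dz":-0.02,"ax":0,"ay":0,"az":0},
  {"gripper":255,"dx":-0.004,"dy":0.008,"dz":-0.05,"ax":0,"ay":0,"az":0},
  {"gripper":255,"dx":-0.004,"dy":0.008,"dz":-0.08,"ax":0,"ay":0,"az":0},
  {"gripper":255,"dx":-0.004,"dy":0.008,"dz":-0.08,"ax":0,"ay":0,"az":0},
])

```text
time_s: 16.88
position: [642.3, 22.3, 210.9]
ee_rot: [-0.323, 0.326, -0.628, 0.628]
wrist_force: [0.9, 0.3, -0.1]
grip_width: 0.008
```

```bash
python3 look.py l10 0.0 ; python3 meas.py m4 | head -2; python3 m2.py
python3 - <<'E'
from ov import *
c=cam('side'); t=cam('top')
for nm,k in (('side',c),('top',t)):
    a=k['pixels'].astype(int); m=(a[:,:,0]>110)&(a[:,:,1]<60)&(a[:,:,2]<60)
    y,x=np.where(m); print(nm,'red',len(x),x.mean() if len(x) else 0,y.mean() if len(y) else 0,x.min(),x.max(),y.min(),y.max())
    for th in (-.06,-.03,0,.03): print(th,proj(k,sw(p,[(-30,-138*np.sin(th),160+138*np.cos(th)),(-30,-122*np.sin(th),160+122*np.cos(th))])).round(1).tolist())
u,v=proj(c,sw(p,[(-30,0,298)]))[0].astype(int)
A=c['pixels'][v-30:v+40,u-40:u+50,::-1]; u2,v2=proj(t,sw(p,[(-30,0,298)]))[0].astype(int); B=t['pixels'][v2-30:v2+40,u2-40:u2+50,::-1]
print('origins',u-40,v-30,u2-40,v2-30)
cv2.imwrite('pics/st.png',cv2.resize(np.hstack([A,B]),None,fx=4.4,fy=4.4,interpolation=cv2.INTER_CUBIC))
E
```

```text
tip local x,y,dz [-70.4  69.   50.9] phi 306.4 r 85.7 F [ 0.9  0.3 -0.1] t 16.88
tip local x,y,dz [-68.8  67.6  51.4] phi 307.3 r 85.0 F [0.7 0.1 1. ] t 16.98
sensor under pred [[450.8, 96.4], [401.5, 94.4], [426.8, 95.4]]
sensor 15 11 backleft,frontleft,frontright [[380.4, 98.0], [411.6, 94.6], [448.3, 96.1]]
sensor 11 15 backleft,frontleft,frontright [[377.7, 97.4], [400.1, 94.9], [449.5, 96.8]]
-0.08 [[394.5, 383.1, 405.9, 135.1], [394.4, 382.9, 405.9, 127.3], [394.2, 382.7, 405.8, 117.5]]
-0.06 [[398.6, 387.2, 410.0, 134.7], [398.6, 387.2, 410.1, 126.9], [398.7, 387.1, 410.2, 117.1]]
-0.04 [[402.6, 391.3, 414.0, 134.4], [402.8, 391.4, 414.3, 126.7], [403.1, 391.6, 414.6, 116.9]]
-0.02 [[406.7, 395.3, 418.0, 134.3], [407.0, 395.6, 418.4, 126.6], [407.4, 396.0, 418.9, 116.8]]
0 [[410.6, 399.4, 421.9, 134.2], [411.1, 399.8, 422.5, 126.5], [411.7, 400.3, 423.2, 116.8]]
side red 604 387.42715231788077 250.35761589403972 260 484 161 272
-0.06 [[263.7, 163.0], [264.5, 170.5]]
-0.03 [[264.5, 162.1], [265.2, 169.6]]
0 [[265.2, 161.2], [265.9, 168.8]]
0.03 [[266.0, 160.3], [266.6, 168.1]]
top red 13 377.0769230769231 199.92307692307693 376 378 196 203
-0.06 [[380.0, 198.5], [379.6, 200.5]]
-0.03 [[382.4, 199.0], [381.6, 201.0]]
0 [[384.7, 199.5], [383.6, 201.4]]
0.03 [[387.1, 200.1], [385.7, 201.9]]
origins 225 131 344 169
```

View pics/l10.png

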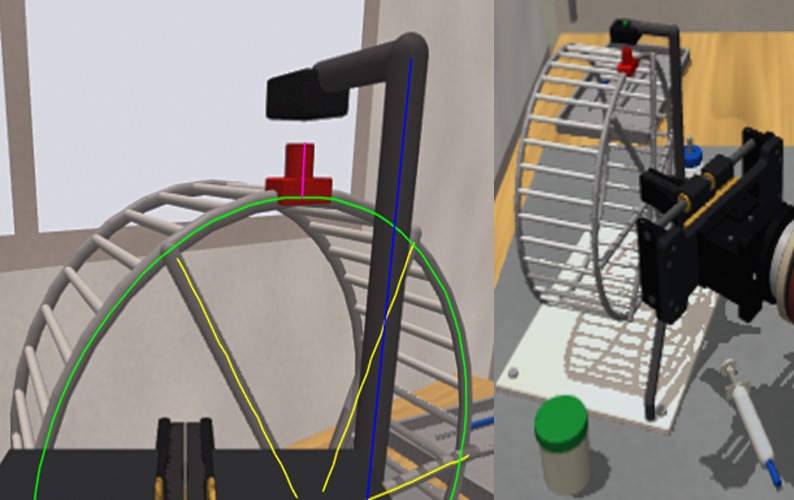

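View pics/m4c.png

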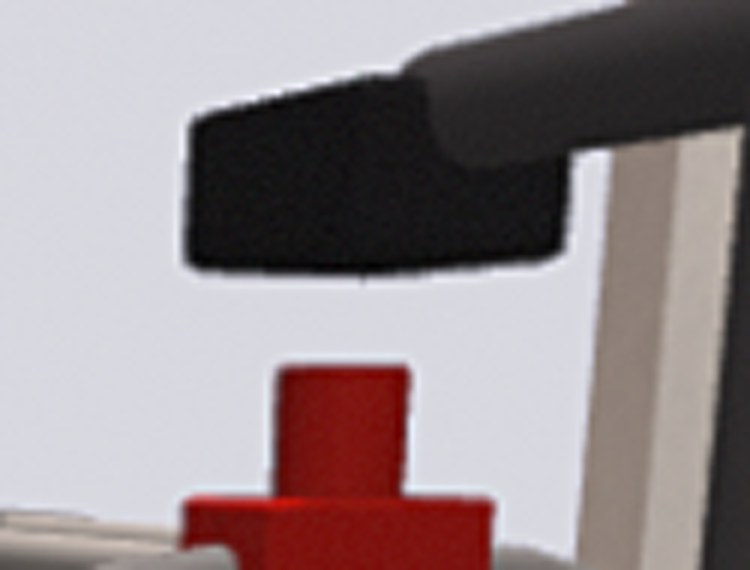

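View pics/st.png

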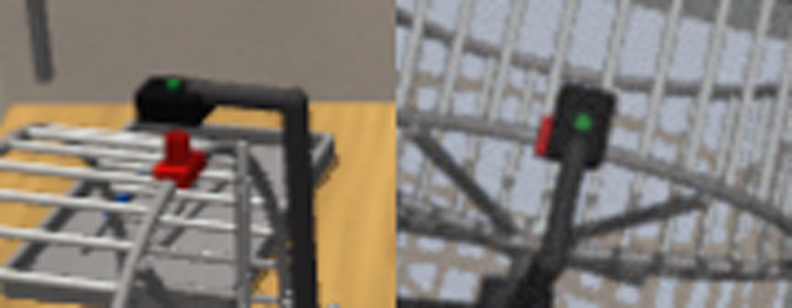

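Run:
```python
from ov import *
t=cam('top')
a=t['pixels'].astype(int)
for y in range(192,206): print(y,a[y,373:382,0].tolist(),a[y,373:382,1].tolist())
for th in (-.06,-.04,-.02,0,.02):
    out=[]
    for r in (118,130):
      for x in (-36,-24):
        out.append((x,-r*np.sin(th)+12*np.cos(th),160+r*np.cos(th)+12*np.sin(th)))
    print(th,proj(t,sw(p,out)).round(1).tolist())
print('sensor top left edge',proj(t,sw(p,[(-45,11,320),(-15,11,320),(-45,-11,320),(-15,-11,320)])).round(1).tolist())
```

```text
192 [157, 152, 159, 156, 144, 167, 162, 79, 33] [162, 149, 162, 159, 144, 170, 162, 79, 34]
193 [160, 145, 158, 166, 158, 169, 147, 73, 30] [160, 144, 164, 171, 160, 174, 150, 74, 30]
194 [162, 154, 164, 157, 154, 164, 123, 51, 35] [163, 157, 171, 161, 151, 161, 119, 48, 34]
195 [165, 163, 165, 151, 155, 155, 109, 49, 34] [167, 168, 175, 153, 110, 102, 77, 43, 35]
196 [148, 162, 166, 146, 159, 151, 92, 36, 37] [149, 169, 174, 141, 81, 46, 40, 30, 39]
197 [130, 150, 147, 127, 156, 157, 85, 35, 37] [127, 153, 157, 117, 59, 43, 33, 35, 40]
198 [123, 125, 125, 117, 151, 151, 82, 37, 38] [121, 127, 131, 85, 50, 40, 35, 39, 37]
199 [134, 139, 132, 127, 150, 130, 65, 29, 33] [133, 139, 133, 78, 45, 37, 35, 33, 36]
200 [110, 119, 112, 138, 153, 102, 48, 38, 44] [113, 120, 100, 65, 43, 33, 32, 42, 43]
201 [104, 107, 109, 153, 155, 92, 37, 36, 44] [103, 114, 86, 53, 42, 35, 31, 40, 41]
202 [148, 149, 128, 156, 159, 79, 31, 34, 40] [155, 155, 103, 54, 45, 36, 31, 36, 37]
203 [163, 159, 131, 138, 118, 54, 25, 33, 41] [173, 165, 103, 43, 28, 23, 31, 33, 41]
204 [168, 167, 129, 109, 89, 46, 26, 22, 31] [169, 171, 122, 76, 62, 38, 24, 27, 27]
205 [170, 172, 164, 159, 134, 103, 84, 67, 43] [178, 180, 168, 164, 138, 105, 86, 70, 46]
-0.06 [[372.0, 202.8], [373.5, 196.3], [372.3, 201.4], [373.8, 194.8]]
-0.04 [[373.4, 203.1], [374.8, 196.6], [373.8, 201.7], [375.2, 195.1]]
-0.02 [[374.7, 203.4], [376.1, 196.8], [375.3, 201.9], [376.7, 195.4]]
0 [[376.0, 203.6], [377.4, 197.1], [376.7, 202.2], [378.2, 195.7]]
0.02 [[377.3, 203.9], [378.8, 197.4], [378.2, 202.6], [379.7, 196.0]]
sensor top left edge [[378.1, 203.9], [381.8, 186.9], [390.8, 206.8], [394.5, 189.8]]
```

>>> apply_moves([
  {"gripper":255,"dx":0,"dy":0,"dz":-0.03,"ax":0,"ay":0,"az":0},
  {"gripper":255,"dx":0,"dy":0,"dz":-0.07,"ax":0,"ay":0,"az":0},
  {"gripper":255,"dx":0,"dy":0,"dz":-0.11,"ax":0,"ay":0,"az":0},
  {"gripper":255,"dx":-0.01,"dy":0,"dz":-0.15,"ax":0,"ay":0,"az":0},
  {"gripper":255,"dx":-0.03,"dy":-0.03,"dz":-0.17,"ax":0,"ay":0,"az":0},
  {"gripper":255,"dx":-0.05,"dy":-0.06,"dz":-0.18,"ax":0,"ay":0,"az":0},
  {"gripper":255,"dx":-0.05,"dy":-0.06,"dz":-0.18,"ax":0,"ay":0,"az":0},
  {"gripper":255,"dx":-0.05,"dy":-0.06,"dz":-0.18,"ax":0,"ay":0,"az":0},
  {"gripper":255,"dx":-0.05,"dy":-0.06,"dz":-0.18,"ax":0,"ay":0,"az":0},
])

```text
time_s: 18.03
position: [585.0, 91.4, 241.3]
ee_rot: [-0.322, 0.325, -0.628, 0.629]
wrist_force: [0.3, -0.5, -0.2]
grip_width: 0.006
```

Run:
```python
from h import *
from wp import where
where(); s=sensors.get_state(); print(np.abs(s['qvel']).max(), s['joints'].round(2))
a=cam('top','tf.png'); b=cam('side','sf.png'); 
t0=cv2.imread('pics/top0.png'); d=cv2.absdiff(t0,cv2.imread('pics/tf.png')).max(2)
cv2.imwrite('pics/fin.png',np.hstack([cv2.resize(cv2.imread('pics/sf.png')[130:370,180:400],(400,440)),cv2.resize(cv2.cvtColor(d[120:340,240:520]*2,cv2.COLOR_GRAY2BGR),(400,440))]))
```

```text
tip local x,y,dz [-142.4  122.6   81.2] phi 303.5 r 147.1 F [ 0.3 -0.5 -0.2] t 18.03
0.010247286438797075 [-0.66  0.43 -0.23  2.25  1.68  1.62  2.05]
```

View pics/fin.png

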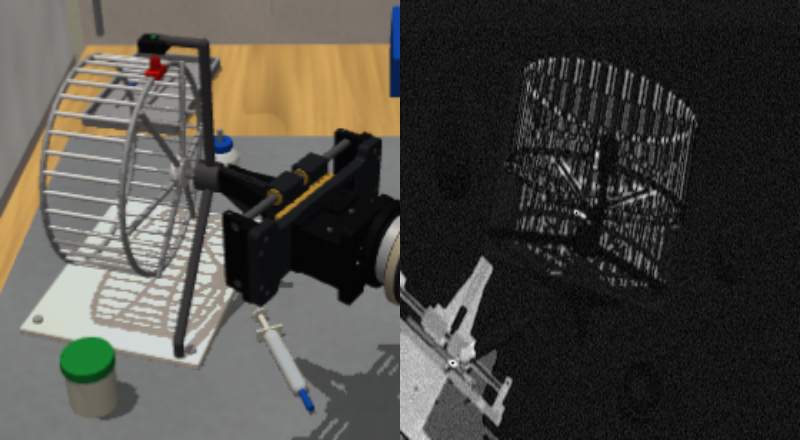

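```bash
python3 -c "
from station import job
print(job.hand_in())"
```

```text
the job is handed in; nothing more can be done
None
```

The wheel is set to its start mark and the job is handed in: the magnet stem points up under the sensor, about 0.015 rad (1°) short of exact vertical. I pushed clockwise with closed fingertips through the left gap between mast and leg. Three successive spokes took about 60° each, and I drew back between pushes. A 2 mm nudge finished the last push.

**Angle:** the wrist, top and side cameras all put the stem at about -0.015 ± 0.015 rad. I did not nudge it again.

**Force:** wrist force stayed near sensor noise, about 1 N, at each reading I took. That is too coarse to confirm light contact by feel, so I judged contact from position and pictures.

**Surroundings:** comparing the top picture before and after shows only the wheel changed; the bottle, jar and pot have not moved. The syringe was partly hidden by the arm in that view but looks untouched in the side view.

**Finish:** the arm is still and clear, with its fingertip over 40 mm in front of the stand. The clock read about 18 s of the 72 s allowed.

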